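Lock up printing blocks in a registration jig

ROBOT

A 7-joint arm with a two-finger parallel gripper is mounted at the origin on a cart in front of the work surface, level with it; the furniture and walls round the work are solid. World frame = base frame: x ahead of the robot, y to its left, z up, the work surface at z = 0. Lengths are in mm, angles in degrees, forces in N, time in s.
With the tool pointing down it reaches from about 400 to 900 mm from the base axis. Payload 5.5 kg.
Tool frame: the origin (TCP) lies midway between the tips of the shut fingers; the grasp point (between the pads) lies 19 mm behind it (env.grasp_offset is the distance from the TCP to the grasp point, in mm); z points along the fingers, y is the direction in which the jaws open and shut (so a half turn about z gives the same grasp; the last joint's range is limited). The gripper opens to 85 mm and grips with 20 to 120 N. Pads are 22 mm wide; open, the fingers measure 114 mm over their backs; the gripper's body (76 mm by 85 mm) begins 54 mm behind the grasp point. The pads swing forward as they close: fully open they stand 13 mm farther back than shut.
Start: joints at [-60.149, 28.699, -24.465, 88.831, 12.651, 65.22, -12.049], TCP at [165.682, 628.53, 231.31] pointing down, gripper open.
Joint ranges: [-164.97, 164.97], [-17.58, 116.51], [-87.97, 89.64], [11.32, 138.91], [-80.73, 260.73], [10.89, 115.49], [-147.41, 147.41]. Speed limits (degrees/s): [147.25, 147.25, 180, 180, 180, 180, 180].

INTERFACE

Orientations are given as a 3x3 rotation matrix whose columns are the frame's x, y, z axes.
In Python, from station import readout, viewer, ticket, spotter, env gives the robot as it stands.
- The arm moves only by the tool servo_tool, never from a script. Its argument "moves" is a list of rows, each a list of 7 numbers: the turn, a rotation vector about the tool's x, y, z in degrees, then the shift along the tool's x, y, z in cm, then the finger opening in cm, from 0 to 8.54. A call has 1 to 10 rows; each row shifts and turns the commanded pose from where the row before left it, along the tool's axes as they then stand; what a row does not reach is not made up. A row lasts 1/10 s, in which the tool goes at most 50 mm and 8.59 degrees, less where a joint would pass 70% of its speed; a pose out of reach is approached as far as the arm can. A call with a gripper value outside its range is refused whole. The fingers move at their own pace and stop on an object; "force" is the grip in N (left out, the last holds). Time passes only in rows, so rows that do not move let the fingers close. It gives the time, the measured TCP pose, the force and the opening at its end, in the units of the state.
- readout.state(): the state, without advancing time (a new reading comes with each control period).
- viewer.snapshot(name): name is "side" or "top" or "wrist"; returns the picture (420x560x3 uint8, red, green, blue); there is no depth.
- viewer.camera_info(name): a dict with "intrinsics" (3x3 intrinsics, pixels), "R" (3x3) and "t" (3): a world point X has camera coordinates R X + t; the wrist camera has in their place "tool_from_camera" (4x4, takes a point from camera to tool coordinates, whose origin is the TCP and whose axes are the flange's). Camera axes: x right, y down, z forward; pixel columns grow to the right and rows downward; lengths in mm; the calibration is good to about 2 mm. The wrist camera is an equidistant fisheye: a pixel r from the principal point sees the ray r / f radians off the axis. A picture is of the moment at which its call begins: read the wrist's pose just before it. camera_info takes no time and is no camera call.
- ticket.close_job(): hands the job in, once; it reports no verdict.
Trained networks look in the newest picture that a camera, given by its name, has taken for a name from the list of things; names that differ only in an ending like _2 or _b are one class to them, and where a whole thing is asked for, a point or a joint stands for the part that bears it (a point fixed in the world has none). Each returns a list of dicts, best first, with "confidence" (0 to 1); they miss things now and then, are a little off and sometimes report something else, mostly with a low value. They report only what shows in the picture. A call takes as long as a camera call.
- spotter.recognise(camera, query): "extent" ([left, top, width, height] in pixels, round what is visible of it).
- spotter.cut_out(camera, query): "region" (420x560 bool, what is visible of it) and "extent" ([left, top, width, height] in pixels, round what is visible of it).
The state is a dict: "time": time; "joint_pos": joint angles; "dq": joint speeds; "joint_efforts": joint torques, N m; "tool_pos": TCP position; "tcp_rot": TCP orientation; "wrist_force": force on the tool from outside, world axes, zero at the start; "moment": the same for the moment, N m; "opening": opening from 0.0 (shut) to 1.0 (fully open).
Only numpy, scipy, OpenCV 4.12 (cv2) and the standard library are available. Lean on these libraries where they do the work, as an engineer would, in place of code of your own. Each camera call takes 0.05 s, during which the arm holds its last target.

TASK

Get the printing jig ready: clear the plain sanding block out of its bed onto the table, right way up and clear of the board, and lay every little printing block from the table flat in the bed, side by side behind the metal bar. Then turn the round adjusting knob little by little until the bar's pointer stands over the brass mark, and only then lock the bar with the T-knob: push it down fully before turning it a quarter turn clockwise to its stop. The blocks must still lie flat in the bed and the pointer over the mark when you finish; leave the other things alone.

Things in the scene. Friction and masses are not known exactly. Their poses are not given: they have to be found in the camera images.
- bed_center (a point): Middle of the bed's floor. The jig is a plywood board, 220 x 420 x 14 mm, fixed to the table; its axes: x across the board away from the robot, y along the board to the left, z up. The bed is the left part: floor 190 mm (x) by 252 mm (y), 14 mm above the table, with a wooden rim 12 mm wide and 8 mm high all round. The scale strip and both knobs are on the board's right part, whose right edge is 275 mm from this point.
- bar_mid (a point): Middle of the top of the aluminium bar that crosses the bed along y (14 mm wide, its top 15.5 mm above the bed's floor). It starts at the near side of the bed and moves along the jig's +x, only by the adjusting knob, at most 70 mm. Blocks belong between it and the far rim. At its farthest its far face is 16 mm on the near side of the bed's middle, so blocks in the far half stay clear of it.
- pointer_tip (a point): Tip of the thin steel pointer on the bar's right end, over the white scale strip, 10 mm above the board; axes like the jig's. It moves along the jig's x with the bar.
- mark_mid (a point): Middle of the brass mark, a tab 6 mm wide (along the jig's x), 18 mm long and 1.5 mm thick lying across the white scale strip; x and y axes like the jig's. The pointer is on the mark when it is above the tab, that is within 3 mm of its middle along x.
- adjust_grip (a point): On the axis of the round fluted black adjusting knob (42 mm diameter, 30 mm high, its top 12 mm above this point, its underside 10 mm above the board), right part of the jig, on the robot's side. Round, so it may be gripped from above at any yaw. It stays where it is left.
- adjust (a joint): Turn of the adjusting knob, rad, 0 to 9.3, growing clockwise seen from above; each rad clockwise moves bar and pointer 7.5 mm along the jig's +x, anticlockwise back. Friction 0.04 N m.
- lock_grip (a point): Centre of the cross-bar of the black T-knob (bar 56 x 16 x 18 mm, its long side along this point's x axis), on a vertical steel stem, right part of the jig, the farther of the two knobs (110 mm from the other). The point is 59 mm above the table when up, 47 mm when pushed home. The metal bush under it is 8 mm high on the board.
- lock_push (a joint): How far the T-knob is pushed down, m: 0 up, 0.012 fully home. About 5 N of friction; it stays where it is left.
- lock (a joint): Turn of the T-knob, rad, 0 to 1.4 (stop), growing clockwise seen from above; stays where left.
- block_0_center (a point): Centre of a little wooden printing block with a coloured picture on top, 45 (x) x 70 (y) x 22 mm (z), lying flat; 60 g. Two or three of the four such blocks are present.
- block_1_center (a point): Centre of a little wooden printing block with a coloured picture on top, 45 (x) x 70 (y) x 22 mm (z), lying flat; 60 g. Two or three of the four such blocks are present.
- block_2_center (a point): Centre of a little wooden printing block with a coloured picture on top, 45 (x) x 70 (y) x 22 mm (z), lying flat; 60 g. Two or three of the four such blocks are present.
- block_3_center (a point): Centre of a little wooden printing block with a coloured picture on top, 45 (x) x 70 (y) x 22 mm (z), lying flat; 60 g. Two or three of the four such blocks are present.
- sander_center (a point): Centre of the plain sanding block, 40 (x) x 60 (y) x 30 mm (z), light wood with a brown underside, no picture: not a printing block. It lies flat in the bed at the start; 50 g.
- tube_center (a point): Middle of the body (12 mm above its underside) of a crimped paint tube, 32 x 114 x 27 mm, cap along its y axis, lying on the table near the blocks; to be left alone.

How it is judged:
By the outcome, as a careful person would: the job done as asked, in the order asked, and still so for the second after the job is handed in, with the robot touching nothing.
Of block_0, block_1, block_2, block_3 only 2 to 3 are there at a start; the rules pass over those that are not, and their reading is None.
At some moment in a run one of block_0, block_1, block_2, block_3 may be knocked a few centimetres aside while the robot is not near it.
Once in a run the grip may slacken for a moment while it holds something.
It also fails if it takes over 208 s, if anything falls off the work surface, if the arm or the gripper's body presses on something with over 40 N, if the wrist force passes 120 N, or if a joint passes its speed limit or range.

## Working session

There is one attempt and no reset: what is moved stays moved. The work goes in short steps, Python scripts to look and compute and a tool call to move; the robot and the scene stay as the last step left them, time stands still between calls to the robot, and variables do not carry over. Pictures are saved under pics/ and viewed, and the job is handed in when it is done.

Besides the shell and the picture viewer there is one more tool, called after "Request:" by a JSON object that holds its "name" and its "arguments", one argument or row to a line. servo_tool: Moves the arm, as the interface text tells. Its arguments: {"type":"object","properties":{"moves":{"type":"array"},"force":{"type":"number"}},"required":["moves"]}

```bash
mkdir -p pics; ls; python3 - <<'E'
from station import readout, viewer, env
import cv2
s=readout.state();print(s)
print([a for a in dir(env) if a[0]!='_'], env.grasp_offset)
for n in ("side","top","wrist"):
    im=viewer.snapshot(n);cv2.imwrite(f"pics/a_{n}.png",im[:,:,::-1]);print(n,viewer.camera_info(n))
E
```

```text
pics
{'time': 0.0, 'joint_pos': array([-60.15083051,  28.75503185, -24.45249935,  88.89161924,
        12.64981681,  65.21962904, -12.05075456]), 'dq': array([ 0.05073527, -0.0267647 , -0.05292908,  0.0671149 ,  0.02864206,
       -0.02105993, -0.10721043]), 'joint_efforts': array([ 1.58636822e-04, -5.69511151e+01, -5.81659287e+00, -2.80938846e+01,
        1.05297676e-02,  1.20517588e-02, -1.87582600e-06]), 'tool_pos': array([165.56590441, 627.83867005, 230.24358308]), 'tcp_rot': array([[-9.66964085e-01,  2.54911983e-01, -5.82503167e-04],
       [ 2.54912635e-01,  9.66962248e-01, -1.88651968e-03],
       [ 8.23620985e-05, -1.97268420e-03, -9.99998051e-01]]), 'wrist_force': array([-0.30606585,  0.04331844,  0.3030591 ]), 'moment': array([0.00824096, 0.03637337, 0.00974977]), 'opening': 0.9982726361520186}
['IKError', 'grasp_offset'] 18.700000000000003
side {'intrinsics': array([[511.33754315,   0.        , 279.99687998],
       [  0.        , 511.33754315, 208.30826461],
       [  0.        ,   0.        ,   1.        ]]), 'R': array([[-0.9775176 , -0.21050621,  0.01210272],
       [-
[... 402 characters left out ...]
9e-01, -1.17296821e-03, -1.48345771e-01],
       [ 1.48350314e-01, -8.95024169e-03, -9.88894371e-01]]), 't': array([-171.95930694,  533.06809004,  900.22933992])}
wrist {'intrinsics': array([[325.1922621 ,   0.        , 278.26820166],
       [  0.        , 325.1922621 , 208.40499713],
       [  0.        ,   0.        ,   1.        ]]), 'tool_from_camera': array([[ 5.13510327e-04, -9.58858607e-01, -2.83883618e-01,
         7.32081437e+01],
       [ 9.99999860e-01,  5.29586451e-04,  2.01199616e-05,
        -6.03695693e-01],
       [ 1.31048719e-04, -2.83883588e-01,  9.58858744e-01,
        -1.42489361e+02],
       [ 0.00000000e+00,  0.00000000e+00,  0.00000000e+00,
         1.00000000e+00]])}
```

View pics/a_top.png

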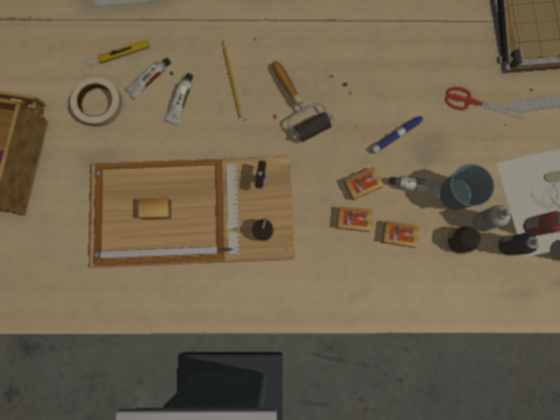

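View pics/a_side.png

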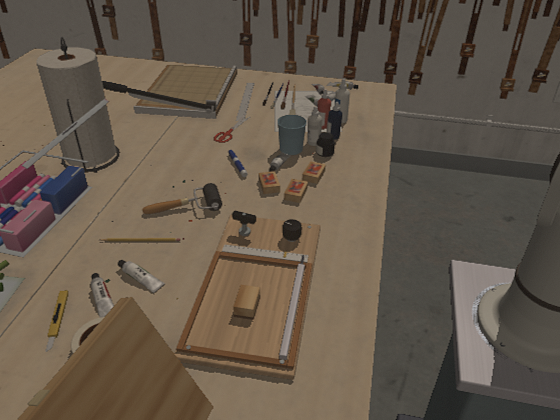

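View pics/a_wrist.png

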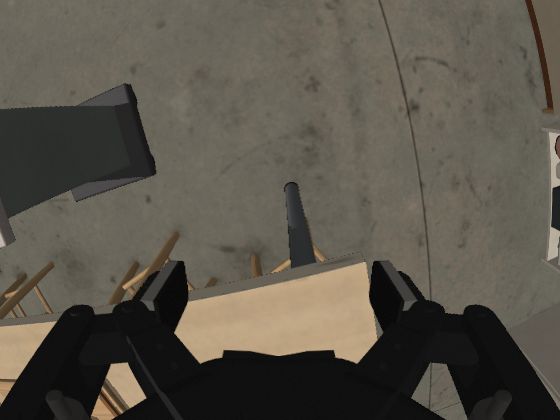

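```bash
cat > h.py <<'E'
import numpy as np, cv2
from station import readout, viewer, ticket, spotter, env
def ray(cam,uv,st=None):
    ci=viewer.camera_info(cam);K=ci["intrinsics"]
    uv=np.atleast_2d(np.asarray(uv,float))
    if cam!="wrist":
        d=np.c_[(uv[:,0]-K[0,2])/K[0,0],(uv[:,1]-K[1,2])/K[1,1],np.ones(len(uv))]
        R,t=ci["R"],ci["t"]; return -R.T@t, d@R
    x=(uv[:,0]-K[0,2])/K[0,0];y=(uv[:,1]-K[1,2])/K[1,1];r=np.hypot(x,y)+1e-12
    d=np.c_[np.sin(r)*x/r,np.sin(r)*y/r,np.cos(r)]
    T=ci["tool_from_camera"];Rw=st["tcp_rot"];p=st["tool_pos"]
    return Rw@T[:3,3]+p, d@T[:3,:3].T@Rw.T
def p2w(cam,uv,z,st=None):
    c,d=ray(cam,uv,st); return c+d*((z-c[2])/d[:,2])[:,None]
def w2p(cam,X,st=None):
    X=np.atleast_2d(np.asarray(X,float));ci=viewer.camera_info(cam);K=ci["intrinsics"]
    if cam!="wrist":
        p=X@ci["R"].T+ci["t"];return np.c_[p[:,0]/p[:,2]*K[0,0]+K[0,2],p[:,1]/p[:,2]*K[1,1]+K[1,2]]
    T=ci["tool_from_camera"];c=((X-st["tool_pos"])@st["tcp_rot"]-T[:3,3])@T[:3,:3]
    r=np.hypot(c[:,0],c[:,1])+1e-12;th=np.arctan2(r,c[:,2])
    return np.c_[th*c[:,0]/r*K[0,0]+K[0,2],th*c[:,1]/r*K[1,1]+K[1,2]]
def rect(pts):
    (c,(w,h),a)=cv2.minAreaRect(pts[:,:2].astype(np.float32))
    b=cv2.boxPoints((c,(w,h),a));e=[b[1]-b[0],b[2]-b[1]];L=max(e,key=np.linalg.norm)
    return np.round(c,1),round(min(w,h),1),round(max(w,h),1),round(np.degrees(np.arctan2(L[1],L[0]))%180,1)
def snap(cam,name=None):
    st=readout.state();im=viewer.snapshot(cam)
    if name: cv2.imwrite(f"pics/{name}.png",im[:,:,::-1])
    return im,st
E
python3 - <<'E'
from h import *
im,st=snap("top")
cv2.imwrite("pics/b_jig.png",cv2.resize(im[145:275,80:300,::-1],None,fx=3.6,fy=3.6,interpolation=cv2.INTER_CUBIC))
cv2.imwrite("pics/b_blk.png",cv2.resize(im[150:260,320:460,::-1],None,fx=5,fy=5,interpolation=cv2.INTER_CUBIC))
Z={"block_0_center":22,"sander_center":44,"tube_center":12,"adjust_grip":52,"lock_grip":59,"pointer_tip":24,"bar_mid":29.5,"mark_mid":15}
for q,z in Z.items():
    for r in spotter.cut_out("top",q)[:5]:
        m=r["region"]
        ys,xs=np.nonzero(m)
        if len(xs)<3: continue
        print(q,round(r["confidence"],2),r["extent"],len(xs),rect(p2w("top",np.c_[xs,ys],z)), np.round(p2w("top",[[xs.mean(),ys.mean()]],z)[0],1))
E
```

```text
block_0_center 0.77 [380.3, 222.3, 39.8, 22.7] 759 (array([ 500.7, -417.3]), 46.7, 74.5, np.float32(78.6)) [ 500.3 -417.5   22. ]
sander_center 0.88 [140.6, 200.5, 31.2, 18.2] 648 (array([550.1,  83.5]), 43.3, 64.5, np.float32(92.6)) [550.2  84.4  44. ]
sander_center 0.46 [101.4, 248.9, 127.9, 10.0] 913 (array([462.2,  58.8]), 16.9, 256.5, np.float32(93.0)) [462.2  63.5  44. ]
adjust_grip 0.8 [252.4, 218.2, 21.6, 22.3] 403 (array([ 505.6, -134.3]), 41.9, 44.2, np.float32(0.1)) [ 506.1 -134.4   52. ]
lock_grip 0.62 [256.2, 162.3, 9.0, 26.1] 238 (array([ 617.4, -128.8]), 20.1, 55.8, np.float32(0.3)) [ 617.1 -129.2   59. ]
pointer_tip 0.6 [103.6, 247.9, 126.0, 12.4] 886 (array([463.6,  64.6]), 16.5, 264.1, np.float32(92.8)) [463.4  74.1  24. ]
bar_mid 0.73 [140.6, 198.3, 29.2, 20.9] 671 (array([553.7,  88.5]), 45.8, 64.8, np.float32(90.1)) [553.7  88.5  29.5]
bar_mid 0.66 [344.7, 164.9, 36.9, 35.5] 770 (array([ 606.1, -342.2]), 46.5, 73.6, np.float32(115.4)) [ 605.7 -341.9   29.5]
bar_mid 0.58 [98.5, 248.5, 127.9, 11.4] 880 (array([462.5,  65.3]), 16.9, 258.5, np.float32(92.7)) [462.9  72.4  29.5]
```

View pics/b_jig.png

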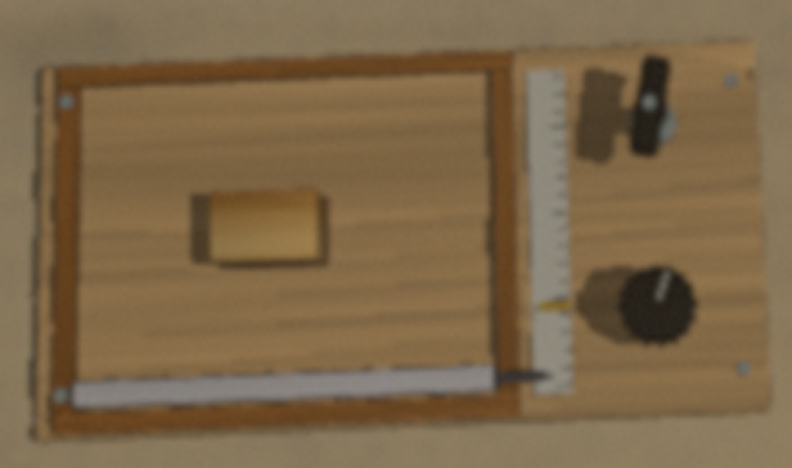

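View pics/b_blk.png

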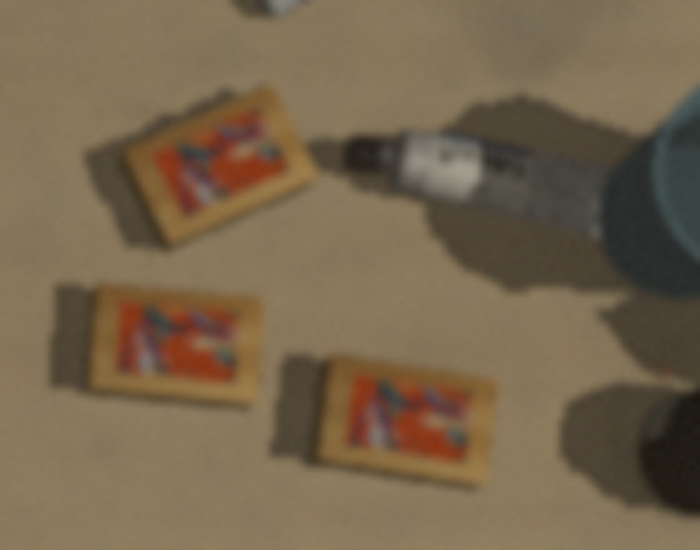

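```bash
python3 - <<'E'
from h import *
c,_=ray("top",[[0,0]]);print("cam",c)
J=np.array([[38,68],[755,40],[770,408],[34,437]])/3.6+[80,145]
W=p2w("top",J,14);print(np.round(W,1),rect(W))
for a,b in ((0,1),(3,2)):
    d=W[a]-W[b];print(np.degrees(np.arctan2(d[1],d[0])),np.linalg.norm(d))
f=lambda u,v:np.array([u,v])/3.6+[80,145]
# rim inner corners (z=22) / bed floor corners
R=np.array([f(57,72),f(512,52),f(520,412),f(50,432)]);print("rim outer",np.round(p2w("top",R,22),1),rect(p2w("top",R,22)))
print("ptr",p2w("top",[f(547,376)],24),"mark",p2w("top",[f(553,305)],15))
print("adj",p2w("top",[f(657,305)],54),"lock",p2w("top",[f(651,106)],68))
for n,B in dict(A=[(125,153),(270,87),(315,175),(170,245)],B=[(95,285),(262,297),(252,405),(92,388)],C=[(332,355),(495,378),(485,487),(322,462)]).items():
    print(n,rect(p2w("top",np.array(B)/5+[320,150],22)))
print("edge",p2w("top",[[280,332]],0),"free",p2w("top",[[320,290],[330,280],[320,270]],0))
print("crate",p2w("top",[[45,95],[20,212]],0))
E
```

```text
cam [ 393.59145886 -163.26975886  970.86209405]
[[ 650.6  231.3   14. ]
 [ 668.6 -190.1   14. ]
 [ 451.5 -198.    14. ]
 [ 434.9  220.5   14. ]] (array([551.1,  16. ]), 217.3, 421.8, np.float32(92.4))
92.4448818989351 421.7834152357829
92.2722934749956 418.8725237582196
rim outer [[646.1 216.8  22. ]
 [658.8 -47.7  22. ]
 [448.7 -56.1  22. ]
 [437.3 208.5  22. ]] (array([548. ,  80.4]), 210.3, 265.4, np.float32(92.5))
ptr [[468.92169251 -71.26498709  24.        ]] mark [[510.57468252 -73.20645313  15.        ]]
adj [[ 505.85553431 -134.33480697   54.        ]] lock [[ 615.23496268 -130.80583301   68.        ]]
A (array([ 608.4, -345.6]), 43.1, 68.4, np.float32(114.8))
B (array([ 532.3, -325.1]), 45.5, 69.6, np.float32(85.9))
C (array([ 500.8, -420.3]), 45.6, 68.2, np.float32(81.9))
edge [[ 302.2441027  -169.56322014    0.        ]] free [[ 386.92195001 -252.34390893    0.        ]
 [ 407.43528249 -273.38765676    0.        ]
 [ 428.08083004 -252.86207935    0.        ]]
crate [[809.64812401 346.05742987   0.        ]
 [549.6438983  379.05052203   0.        ]]
```

```bash
cat >> h.py <<'E'
def plan(xyz,phi,op,step=45,rstep=8.0,st=None):
    st=st or readout.state();R=st["tcp_rot"];p=st["tool_pos"]
    tz=np.array([0,0,-1.]);ty=np.array([np.cos(np.radians(phi)),np.sin(np.radians(phi)),0]);Rt=np.c_[np.cross(ty,tz),ty,tz]
    from scipy.spatial.transform import Rotation as Ro
    rv=Ro.from_matrix(R.T@Rt).as_rotvec(degrees=True);d=np.asarray(xyz,float)-p
    n=int(max(np.ceil(np.linalg.norm(d)/step),np.ceil(np.linalg.norm(rv)/rstep),1))
    print("n",n,"total rot",np.round(rv,1),"shift tool now",np.round(R.T@d/10,2),"shift tool final",np.round(Rt.T@d/10,2))
    Rc=R.copy();rows=[]
    for i in range(n):
        s=Rc.T@d/n/10
        rows.append([round(float(x),1) for x in rv/n]+[round(float(x),2) for x in s]+[op]);Rc=Rc@Ro.from_rotvec(rv/n,degrees=True).as_matrix()
    print(str(rows).replace(" ",""))
E
python3 - <<'E'
from h import *
plan([545,70,230],2.4,8.5)
E
```

```text
n 16 total rot [-0.   0.  72.8] shift tool now [-50.91 -44.34   0.13] shift tool final [-57.39  35.56   0.13]
[[-0.0,0.0,4.6,-3.18,-2.77,0.01,8.5],[-0.0,0.0,4.6,-3.39,-2.51,0.01,8.5],[-0.0,0.0,4.6,-3.58,-2.23,0.01,8.5],[-0.0,0.0,4.6,-3.75,-1.94,0.01,8.5],[-0.0,0.0,4.6,-3.89,-1.64,0.01,8.5],[-0.0,0.0,4.6,-4.01,-1.32,0.01,8.5],[-0.0,0.0,4.6,-4.1,-1.0,0.01,8.5],[-0.0,0.0,4.6,-4.17,-0.67,0.01,8.5],[-0.0,0.0,4.6,-4.21,-0.34,0.01,8.5],[-0.0,0.0,4.6,-4.22,-0.01,0.01,8.5],[-0.0,0.0,4.6,-4.21,0.33,0.01,8.5],[-0.0,0.0,4.6,-4.17,0.66,0.01,8.5],[-0.0,0.0,4.6,-4.1,0.99,0.01,8.5],[-0.0,0.0,4.6,-4.01,1.31,0.01,8.5],[-0.0,0.0,4.6,-3.89,1.63,0.01,8.5],[-0.0,0.0,4.6,-3.75,1.93,0.01,8.5]]
```

Request:
{"name": "servo_tool", "arguments": {
  "moves": [
    [0,0,4.6,-3.2,-2.8,0,8.5],
    [0,0,4.6,-3.4,-2.5,0,8.5],
    [0,0,4.6,-3.6,-2.2,0,8.5],
    [0,0,4.6,-3.8,-1.9,0,8.5],
    [0,0,4.6,-3.9,-1.6,0,8.5],
    [0,0,4.6,-4.0,-1.3,0,8.5],
    [0,0,4.6,-4.1,-1.0,0,8.5],
    [0,0,4.6,-4.2,-0.7,0,8.5],
    [0,0,4.6,-4.2,-0.3,0,8.5],
    [0,0,4.6,-4.2,0,0,8.5]
  ]
}}

```text
time: 1.6
tool_pos: [404.2, 277.8, 231.7]
tcp_rot: [[-0.486, 0.874, 0.001], [0.874, 0.486, 0.001], [0.0, 0.001, -1.0]]
wrist_force: [0.5, 0.9, 0.5]
opening: 0.993
```

Request:
{"name": "servo_tool", "arguments": {
  "moves": [
    [0,0,4.6,-4.2,0.3,0,8.5],
    [0,0,4.6,-4.2,0.7,0,8.5],
    [0,0,4.6,-4.1,1.0,0,8.5],
    [0,0,4.6,-4.0,1.3,0,8.5],
    [0,0,4.6,-3.9,1.6,0,8.5],
    [0,0,4.6,-3.8,1.9,0,8.5],
    [0,0,0,0,0,0,8.5],
    [0,0,0,0,0,0,8.5]
  ]
}}

```text
time: 2.4
tool_pos: [543.3, 66.5, 231.2]
tcp_rot: [[-0.026, 1.0, -0.0], [1.0, 0.026, 0.0], [0.0, -0.0, -1.0]]
wrist_force: [0.4, 0.7, -0.7]
opening: 0.997
```

```bash
python3 - <<'E'
from h import *
im,st=snap("wrist","c_w")
print(st["time"],st["tool_pos"],st["tcp_rot"].round(3),st["joint_pos"].round(1),st["dq"].round(1))
for q,z in {"sander_center":44,"bar_mid":29.5}.items():
    for r in spotter.cut_out("wrist",q)[:2]:
        ys,xs=np.nonzero(r["region"]);print(q,r["confidence"],r["extent"],rect(p2w("wrist",np.c_[xs,ys],z,st)))
E
```

```text
2.4 [543.26420211  66.46205836 231.22720156] [[-0.026  1.    -0.   ]
 [ 1.     0.026  0.   ]
 [ 0.    -0.    -1.   ]] [-13.9  16.3   4.9 104.6  -1.6  59.1  -6.8] [-1.7 -0.6 -2.4  1.  -0.5 -0.1 -0.1]
sander_center 0.75 [270.0, 130.8, 41.4, 60.6] (array([552.5,  91.2]), 41.0, 62.2, np.float32(92.6))
bar_mid 0.79 [194.4, 60.6, 27.0, 227.1] (array([465.4,  65.9]), 18.3, 261.8, np.float32(92.4))
```

View pics/c_w.png

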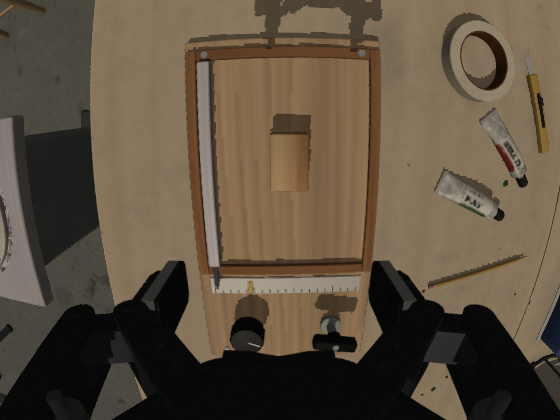

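```bash
python3 - <<'E'
from h import *
st=readout.state()
print(rect(p2w("wrist",[[188,50],[381,46],[366,273],[203,274]],22,st)))
print(p2w("wrist",[[188,50],[381,46],[366,273],[203,274]],22,st).round(1))
im=cv2.imread("pics/c_w.png");cv2.imwrite("pics/c_crop.png",cv2.resize(im[230:370,170:400],None,fx=3.4,fy=3.4,interpolation=cv2.INTER_CUBIC))
cv2.imwrite("pics/c_crop2.png",cv2.resize(im[30:210,170:400],None,fx=3.2,fy=3.2,interpolation=cv2.INTER_CUBIC))
E
```

```text
(array([550.3,  86.4]), 211.0, 269.7, np.float32(92.9))
[[438.3 213.6  22. ]
 [649.  226.4  22. ]
 [654.3 -43.4  22. ]
 [451.5 -50.7  22. ]]
```

View pics/c_crop.png

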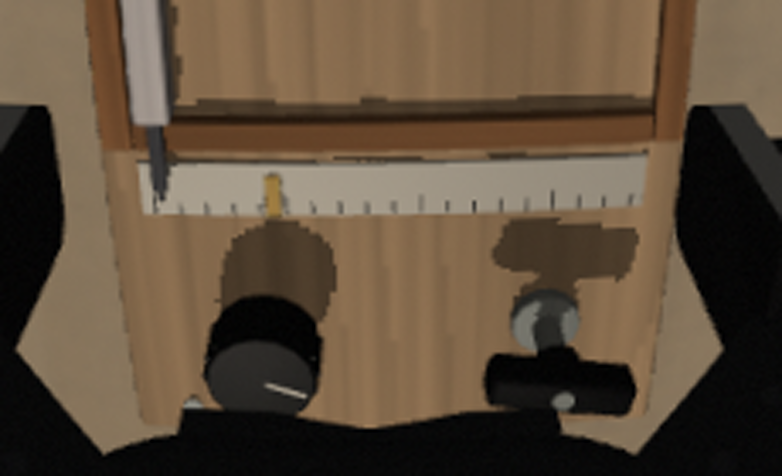

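View pics/c_crop2.png

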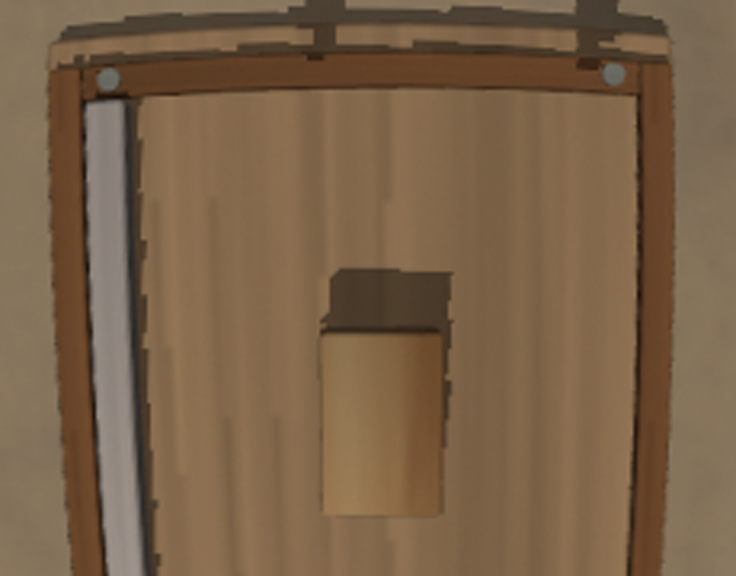

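```bash
python3 - <<'E'
from h import *
st=readout.state()
p=p2w("wrist",[[170+162/3.4,230+198/3.4]],24,st)[0];m=p2w("wrist",[[170+274/3.4,230+196/3.4]],15.5,st)[0]
print(p,m,(m-p)@[np.cos(.042),np.sin(.042),0])
plan([551.5,88.5,19],2.4,8.5)
E
```

```text
[469.63653294 -68.8423135   24.        ] [510.51025778 -70.6194902   15.5       ] 40.763060026896596
n 5 total rot [-0.  -0.  -0.6] shift tool now [ 1.88  0.99 21.23] shift tool final [ 1.89  1.   21.23]
[[-0.0,-0.0,-0.1,0.38,0.2,4.25,8.5],[-0.0,-0.0,-0.1,0.38,0.2,4.25,8.5],[-0.0,-0.0,-0.1,0.38,0.2,4.25,8.5],[-0.0,-0.0,-0.1,0.38,0.2,4.25,8.5],[-0.0,-0.0,-0.1,0.38,0.2,4.25,8.5]]
```

Request:
{"name": "servo_tool", "arguments": {
  "moves": [
    [0,0,0,0.4,0.2,3.5,8.5],
    [0,0,0,0.5,0.2,4,8.5],
    [0,0,0,0.5,0.2,4,8.5],
    [0,0,0,0.4,0.2,3.5,8.5],
    [0,0,0,0,0,0,8.5],
    [0,0,0,0,0,0,8.5]
  ]
}}

```text
time: 3.15
tool_pos: [549.8, 86.8, 81.5]
tcp_rot: [[-0.031, 1.0, -0.001], [1.0, 0.031, 0.0], [0.0, -0.001, -1.0]]
wrist_force: [1.0, -0.6, 1.0]
opening: 0.999
```

```bash
python3 - <<'E'
from h import *
im,st=snap("wrist","d_w");print(st["tool_pos"],st["dq"].round(1))
plan([551.5,88.5,19],2.4,8.5)
for q,z in {"sander_center":44}.items():
    for r in spotter.cut_out("wrist",q)[:2]:
        ys,xs=np.nonzero(r["region"]);print(q,r["confidence"],r["extent"],rect(p2w("wrist",np.c_[xs,ys],z,st)))
E
```

```text
[549.8242844   86.7732843   81.45879821] [ 0.5 -2.4  0.7 -1.6  0.1 -0.1  0. ]
n 2 total rot [ 0.1 -0.  -0.7] shift tool now [0.19 0.02 6.38] shift tool final [0.19 0.04 6.38]
[[0.0,-0.0,-0.3,0.1,0.01,3.19,8.5],[0.0,-0.0,-0.3,0.1,0.01,3.19,8.5]]
sander_center 0.81 [252.5, 173.4, 69.0, 106.3] (array([552.3,  92.5]), 40.1, 65.7, np.float32(91.0))
```

View pics/d_w.png

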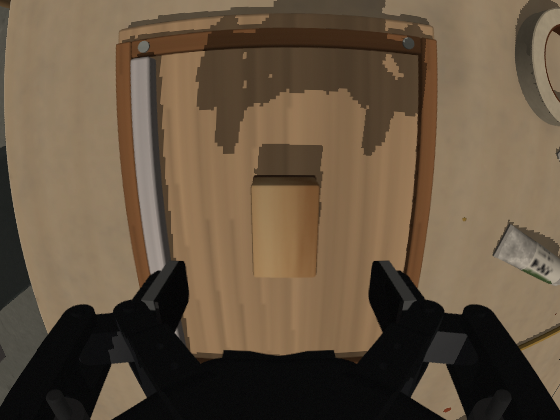

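```bash
python3 - <<'E'
from h import *
st=readout.state()
print(p2w("wrist",[[251,185],[318,186],[316,277],[253,277]],44,st).round(1))
E
```

```text
[[534.3 117.9  44. ]
 [572.8 118.4  44. ]
 [575.7  59.5  44. ]
 [535.7  58.6  44. ]]
```

Request:
{"name": "servo_tool", "arguments": {
  "moves": [
    [0,0,-0.3,0.1,0.2,2.5,8.5],
    [0,0,0,0.1,0.1,2.5,8.5],
    [0,0,0,0,0,1.2,8.5],
    [0,0,0,0,0,0,8.5],
    [0,0,0,0,0,0,0],
    [0,0,0,0,0,0,0],
    [0,0,0,0,0,0,0],
    [0,0,0,0,0,0,0],
    [0,0,0,0,0,0,0]
  ],
  "force": 40
}}

```text
time: 4.15
tool_pos: [554.5, 88.0, 20.6]
tcp_rot: [[-0.034, 0.999, 0.002], [0.999, 0.034, 0.0], [0.0, 0.002, -1.0]]
wrist_force: [-0.9, -0.1, 6.3]
opening: 0.463
```

Request:
{"name": "servo_tool", "arguments": {
  "moves": [
    [0,0,0,0,0,-2.5,0],
    [0,0,0,0,0,-4,0],
    [0,0,0,0,0,-4,0],
    [0,0,0,-2,-0.9,-0.5,0],
    [0,0,0,-4,-1.7,0,0],
    [0,0,0,-4,-1.7,0,0],
    [0,0,0,-4,-1.7,0,0],
    [0,0,0,-4,-1.7,0,0],
    [0,0,0,-4,-1.7,0,0],
    [0,0,0,-4,-1.7,0,0]
  ]
}}

```text
time: 5.15
tool_pos: [450.5, -177.2, 129.8]
tcp_rot: [[-0.034, 0.999, 0.001], [0.999, 0.034, -0.0], [-0.0, 0.001, -1.0]]
wrist_force: [0.5, -0.7, 0.5]
opening: 0.466
```

Request:
{"name": "servo_tool", "arguments": {
  "moves": [
    [0,0,0,-4,-1.7,0,0],
    [0,0,0,-4,-1.7,0,0],
    [0,0,0,-2,-0.9,0,0],
    [0,0,0,0,0,0,0],
    [0,0,0,0,0,0,0],
    [0,0,0,0,0,0,0]
  ]
}}

```text
time: 5.75
tool_pos: [412.2, -275.7, 129.3]
tcp_rot: [[-0.036, 0.999, 0.0], [0.999, 0.036, 0.001], [0.001, 0.0, -1.0]]
wrist_force: [0.1, -0.1, -0.5]
opening: 0.459
```

```bash
python3 - <<'E'
from h import *
im,st=snap("top","e_t");print(st["tool_pos"],st["opening"],st["joint_pos"].round(1))
plan([405,-272,8],2.4,0)
E
```

```text
[ 412.20716189 -275.73215488  129.29125231] 0.4587806041268651 [ 20.6  19.3  11.9 116.8  -5.7  44.5  37.9]
n 3 total rot [ 0.  -0.  -0.3] shift tool now [ 0.38 -0.72 12.13] shift tool final [ 0.39 -0.72 12.13]
[[0.0,-0.0,-0.1,0.13,-0.24,4.04,0],[0.0,-0.0,-0.1,0.13,-0.24,4.04,0],[0.0,-0.0,-0.1,0.13,-0.24,4.04,0]]
```

View pics/e_t.png

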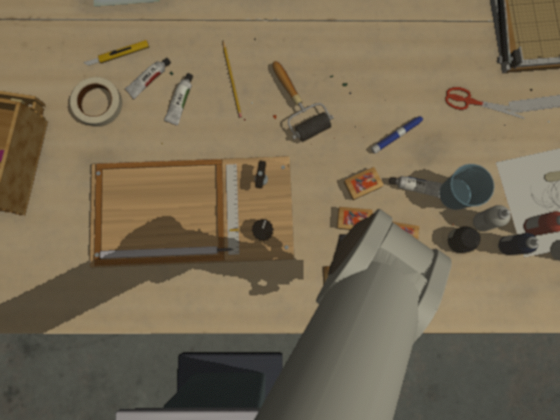

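Request:
{"name": "servo_tool", "arguments": {
  "moves": [
    [0,0,0,0.2,-0.4,4,0],
    [0,0,0,0.2,-0.3,4,0],
    [0,0,0,0,0,2.5,0],
    [0,0,0,0,0,1.0,0],
    [0,0,0,0,0,0.5,0],
    [0,0,0,0,0,0,0],
    [0,0,0,0,0,0,0]
  ]
}}

```text
time: 6.5
tool_pos: [405.6, -273.8, 10.4]
tcp_rot: [[-0.034, 0.999, 0.002], [0.999, 0.034, -0.001], [-0.001, 0.002, -1.0]]
wrist_force: [-0.7, -0.3, -1.1]
opening: 0.462
```

Request:
{"name": "servo_tool", "arguments": {
  "moves": [
    [0,0,0,0,0,0.3,0],
    [0,0,0,0,0,0,0],
    [0,0,0,0,0,0,0]
  ]
}}

```text
time: 6.8
tool_pos: [404.7, -273.5, 6.7]
tcp_rot: [[-0.034, 0.999, 0.001], [0.999, 0.034, -0.0], [-0.0, 0.001, -1.0]]
wrist_force: [0.3, -0.7, 0.2]
opening: 0.464
```

Request:
{"name": "servo_tool", "arguments": {
  "moves": [
    [0,0,0,0,0,0,6],
    [0,0,0,0,0,0,6.5],
    [0,0,0,0,0,-1.5,7],
    [0,0,0,0,0,-4,8],
    [0,0,0,-1.5,1,-4,8.5],
    [0,0,0,-2.5,2,-3,8.5],
    [0,0,0,-2.5,3,-3,8.5],
    [0,0,0,-2.5,3,-3,8.5],
    [0,0,0,-2.5,3,-2,8.5],
    [0,0,0,-2,3,0,8.5]
  ]
}}

```text
time: 7.8
tool_pos: [561.5, -406.3, 215.9]
tcp_rot: [[-0.033, 0.999, 0.006], [0.999, 0.033, -0.004], [-0.005, 0.006, -1.0]]
wrist_force: [0.7, -0.9, -0.2]
opening: 0.994
```

Request:
{"name": "servo_tool", "arguments": {
  "moves": [
    [0,0,0,-1,1,0,8.5],
    [0,0,0,0,0,0,8.5],
    [0,0,0,0,0,0,8.5]
  ]
}}

```text
time: 8.1
tool_pos: [568.4, -412.6, 210.4]
tcp_rot: [[-0.033, 0.999, -0.002], [0.999, 0.033, 0.001], [0.001, -0.002, -1.0]]
wrist_force: [-0.2, -0.4, -0.5]
opening: 0.995
```

```bash
python3 - <<'E'
from h import *
im,st=snap("wrist","f_w");print(st["time"],st["tool_pos"],st["joint_pos"].round(1),st["dq"].round(1))
for q,z in {"block_0_center":22,"sander_center":30}.items():
    for r in spotter.cut_out("wrist",q)[:4]:
        ys,xs=np.nonzero(r["region"]);print(q,r["confidence"],r["extent"],rect(p2w("wrist",np.c_[xs,ys],z,st)))
E
```

```text
8.1 [ 568.36314662 -412.56520486  210.41209634] [25.2 33.6 12.9 82.4 -7.8 65.  41.3] [-0.  -1.1  0.   1.3 -0.1  0.1 -0. ]
block_0_center 0.91 [193.2, 149.6, 51.7, 69.2] (array([ 503. , -416.1]), 46.1, 73.4, np.float32(81.6))
```

View pics/f_w.png

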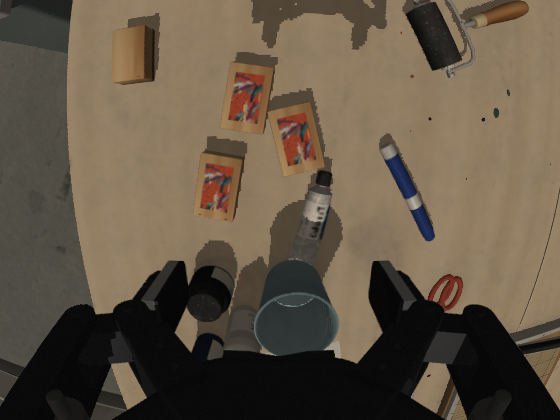

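```bash
python3 - <<'E'
from h import *
st=readout.state()
im=cv2.imread("pics/f_w.png");cv2.imwrite("pics/f_crop.png",cv2.resize(im[50:230,180:340],None,fx=3.3,fy=3.3,interpolation=cv2.INTER_CUBIC))
for n,B in dict(A=[(269,108),(311,103),(325,168),(281,176)],B=[(228,62),(274,66),(266,133),(220,129)],C=[(200,151),(243,156),(236,221),(193,216)]).items():
    w=p2w("wrist",B,22,st);print(n,rect(w),w.round(0)[:,:2].tolist())
E
```

```text
A (array([ 584.5, -363.5]), 46.5, 71.2, np.float32(102.7)) [[555.0, -334.0], [597.0, -327.0], [615.0, -393.0], [570.0, -403.0]]
B (array([ 532.2, -323.1]), 47.3, 69.9, np.float32(85.2)) [[512.0, -287.0], [559.0, -290.0], [553.0, -359.0], [506.0, -356.0]]
C (array([ 502.4, -416.9]), 48.1, 71.9, np.float32(84.2)) [[485.0, -379.0], [530.0, -384.0], [523.0, -454.0], [475.0, -450.0]]
```

View pics/f_crop.png

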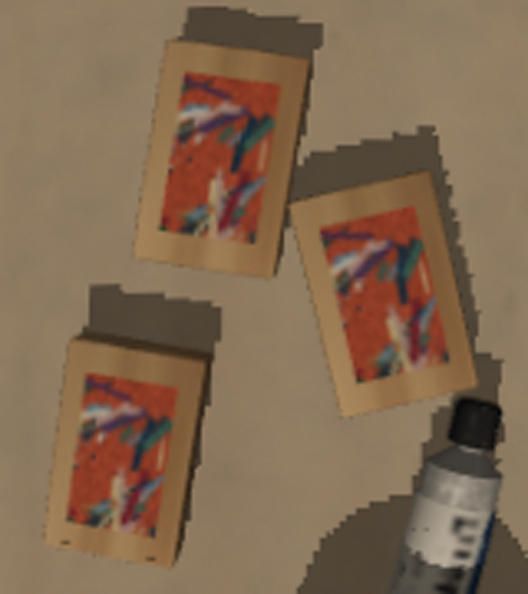

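```bash
python3 - <<'E'
from h import *
plan([502.5,-417,5],-8,7)
E
```

```text
n 5 total rot [-0.  -0.   9.9] shift tool now [-0.27 -6.59 20.62] shift tool final [-1.39 -6.46 20.62]
[[-0.0,-0.0,2.0,-0.05,-1.32,4.12,7],[-0.0,-0.0,2.0,-0.1,-1.32,4.12,7],[-0.0,-0.0,2.0,-0.14,-1.31,4.12,7],[-0.0,-0.0,2.0,-0.19,-1.31,4.12,7],[-0.0,-0.0,2.0,-0.23,-1.3,4.12,7]]
```

Request:
{"name": "servo_tool", "arguments": {
  "moves": [
    [0,0,2.5,-0.1,-1.6,3.5,7],
    [0,0,2.5,-0.1,-1.6,4,7],
    [0,0,2.5,-0.2,-1.6,4,7],
    [0,0,2.4,-0.2,-1.6,3.5,7],
    [0,0,0,0,0,0,7],
    [0,0,0,0,0,0,7]
  ]
}}

```text
time: 8.85
tool_pos: [505.2, -416.7, 61.9]
tcp_rot: [[0.138, 0.99, -0.0], [0.99, -0.138, 0.0], [0.0, -0.0, -1.0]]
wrist_force: [0.9, 0.8, 0.6]
opening: 0.819
```

```bash
python3 - <<'E'
from h import *
im,st=snap("wrist","g_w");print(st["time"],st["tool_pos"])
for r in spotter.cut_out("wrist","block_0_center")[:4]:
        ys,xs=np.nonzero(r["region"]);print(r["confidence"],r["extent"],rect(p2w("wrist",np.c_[xs,ys],22,st)))
plan([502.5,-417,5],-8,7)
E
```

```text
8.85 [ 505.22315305 -416.67828535   61.93572722]
0.66 [233.2, 175.3, 82.3, 113.4] (array([ 502. , -415.5]), 44.8, 72.9, np.float32(81.5))
n 2 total rot [0.3 0.1 0.1] shift tool now [ 0.01 -0.57  5.91] shift tool final [-0.01 -0.54  5.91]
[[0.1,0.1,0.1,0.0,-0.29,2.95,7],[0.1,0.1,0.1,0.0,-0.28,2.96,7]]
```

View pics/g_w.png

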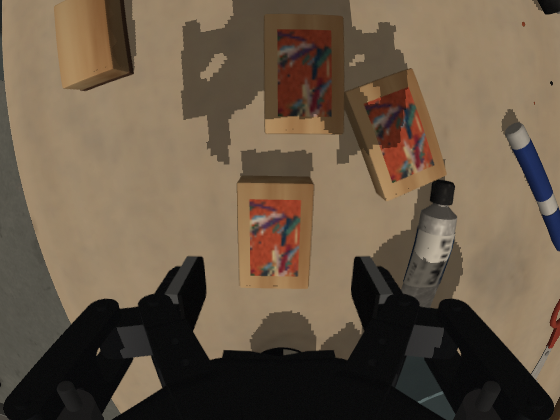

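```bash
python3 - <<'E'
from h import *
st=readout.state();print(st["time"],st["tool_pos"],st["dq"].round(2))
print(p2w("wrist",[[238,184],[313,185],[308,287],[240,287]],22,st).round(1))
E
```

```text
8.95 [ 507.90261132 -417.7012711    64.12140408] [-0.19 -0.39 -0.06 -0.51 -0.01 -0.25 -0.06]
[[ 488.1 -382.9   22. ]
 [ 531.3 -389.5   22. ]
 [ 521.3 -456.6   22. ]
 [ 477.2 -450.5   22. ]]
```

```bash
cat >> h.py <<'E'
def look(name,q="block_0_center",z=22,n=4,cam="wrist"):
    st=readout.state();im=viewer.snapshot(cam);cv2.imwrite(f"pics/{name}.png",im[:,:,::-1])
    print(st["time"],st["tool_pos"].round(1),st["dq"].round(1))
    for r in spotter.cut_out(cam,q)[:n]:
        ys,xs=np.nonzero(r["region"]);print(q,r["confidence"],r["extent"],rect(p2w(cam,np.c_[xs,ys],z,st)))
    st=readout.state();print(st["time"],st["tool_pos"].round(1),st["tcp_rot"].round(3)[:,1],st["joint_pos"].round(0))
E
python3 - <<'E'
from h import *
look("g2_w");plan([502.5,-417,5],-8,7)
E
```

```text
8.95 [ 507.9 -417.7   64.1] [-0.2 -0.4 -0.1 -0.5 -0.  -0.2 -0.1]
block_0_center 0.86 [231.7, 173.5, 78.6, 110.9] (array([ 501.8, -415.2]), 45.6, 73.6, np.float32(80.2))
9.05 [ 507.9 -417.7   64.1] [ 0.991 -0.137  0.005] [ 28.  39.  13.  95. -12.  47.  38.]
n 2 total rot [0.3 0.1 0.1] shift tool now [ 0.   -0.57  5.9 ] shift tool final [-0.01 -0.54  5.91]
[[0.1,0.1,0.1,0.0,-0.28,2.95,7],[0.1,0.1,0.1,-0.0,-0.28,2.95,7]]
```

Request:
{"name": "servo_tool", "arguments": {
  "moves": [
    [0,0,0,0,-0.5,2.5,7],
    [0,0,0,0,0,2.5,7],
    [0,0,0,0,0,0.9,7],
    [0,0,0,0,0,0,7],
    [0,0,0,0,0,0,0],
    [0,0,0,0,0,0,0],
    [0,0,0,0,0,0,0],
    [0,0,0,0,0,0,0],
    [0,0,0,0,0,0,0]
  ]
}}

```text
time: 9.95
tool_pos: [501.5, -417.2, 4.1]
tcp_rot: [[0.139, 0.99, 0.003], [0.99, -0.139, -0.002], [-0.001, 0.003, -1.0]]
wrist_force: [-1.0, -0.5, 6.8]
opening: 0.519
```

Request:
{"name": "servo_tool", "arguments": {
  "moves": [
    [0,0,0,0,0,-2.5,0],
    [0,0,0,0,0,-4,0],
    [0,0,0,0,0,-4,0],
    [0,0,-5.2,2,0,-1,0],
    [0,0,-5.2,3.5,0,0,0],
    [0,0,0,4.5,0.7,0,0],
    [0,0,0,4.5,0.7,0,0],
    [0,0,0,4.5,0.7,0,0],
    [0,0,0,4.5,0.7,0,0],
    [0,0,0,4.5,0.7,0,0]
  ]
}}

```text
time: 10.95
tool_pos: [529.9, -133.4, 117.6]
tcp_rot: [[-0.042, 0.999, 0.0], [0.999, 0.042, -0.0], [-0.0, 0.0, -1.0]]
wrist_force: [1.2, 0.6, -0.5]
opening: 0.514
```

Request:
{"name": "servo_tool", "arguments": {
  "moves": [
    [0,0,0,4.5,0.7,0,0],
    [0,0,0,4.5,0.7,0,0],
    [0,0,0,4.5,0.7,0,0],
    [0,0,0,4.5,0.7,0,0],
    [0,0,0,4.5,0.7,0,0],
    [0,0,0,4,0.7,0,0],
    [0,0,0,3,0.7,0,0],
    [0,0,0,0,0,0,0],
    [0,0,0,0,0,0,0],
    [0,0,0,0,0,0,0]
  ]
}}

```text
time: 11.95
tool_pos: [566.4, 160.0, 117.2]
tcp_rot: [[-0.041, 0.999, -0.0], [0.999, 0.041, -0.001], [-0.001, -0.0, -1.0]]
wrist_force: [0.3, -0.0, 0.9]
opening: 0.516
```

```bash
python3 - <<'E'
from h import *
im,st=snap("wrist","i_w");print(st["time"],st["tool_pos"],st["opening"],st["dq"].round(1))
plan([587.6,164.7,19],2.4,0)
E
```

```text
11.95 [566.35156175 159.99602455 117.22463111] 0.5162170854143574 [ 0.8 -0.2  0.4  0.2 -0.1  0.  -0.2]
n 3 total rot [-0.   0.1 -0.1] shift tool now [0.42 2.14 9.82] shift tool final [0.41 2.14 9.83]
[[-0.0,0.0,-0.0,0.14,0.71,3.27,0],[-0.0,0.0,-0.0,0.14,0.71,3.27,0],[-0.0,0.0,-0.0,0.14,0.71,3.28,0]]
```

View pics/i_w.png

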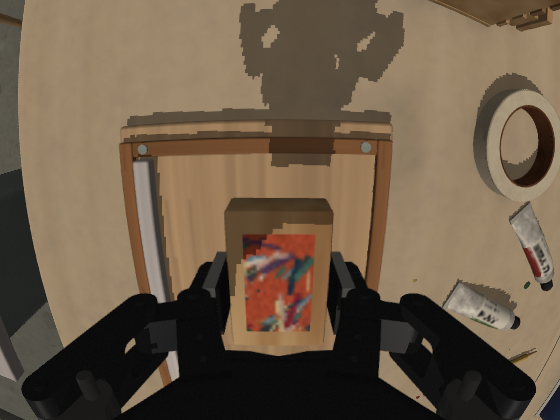

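```bash
python3 - <<'E'
from h import *
st=readout.state()
print(p2w("wrist",[[157,155],[366,152],[120,143],[392,139],[376,200]],22,st).round(1), "screws",p2w("wrist",[[142,150],[366,147]],22,st).round(1))
E
```

```text
[[470.4 200.   22. ]
 [629.1 207.8  22. ]
 [438.2 209.8  22. ]
 [649.  219.3  22. ]
 [641.1 171.   22. ]] screws [[457.7 204.   22. ]
 [628.8 211.6  22. ]]
```

Request:
{"name": "servo_tool", "arguments": {
  "moves": [
    [0,0,0,0,1.1,1.5,0],
    [0,0,0,0,1.1,2,0],
    [0,0,0,0,0,3,0],
    [0,0,0,0,0,2,0],
    [0,0,0,0,0,1,0],
    [0,0,0,0,0,0,0],
    [0,0,0,0,0,0,0],
    [0,0,0,0,0,0,0]
  ]
}}

```text
time: 12.8
tool_pos: [589.6, 162.6, 23.7]
tcp_rot: [[-0.042, 0.999, 0.002], [0.999, 0.042, 0.001], [0.001, 0.002, -1.0]]
wrist_force: [-0.4, -0.4, -0.5]
opening: 0.514
```

Request:
{"name": "servo_tool", "arguments": {
  "moves": [
    [0,0,0,-0.2,0,0.3,0],
    [0,0,0,0,0,0.2,0],
    [0,0,0,0,0,0,0],
    [0,0,0,0,0,0,0]
  ]
}}

```text
time: 13.2
tool_pos: [589.2, 160.4, 18.2]
tcp_rot: [[-0.042, 0.999, 0.001], [0.999, 0.042, 0.0], [0.0, 0.001, -1.0]]
wrist_force: [-0.8, -1.0, 5.9]
opening: 0.511
```

Request:
{"name": "servo_tool", "arguments": {
  "moves": [
    [0,0,0,0,0,0,5.5],
    [0,0,0,0,0,0,5.5],
    [0,0,0,0,0,0,5.5],
    [0,0,0,0,0,-2.5,5.5],
    [0,0,0,0,0,-4,5.5],
    [0,0,0,0,0,-4,6.5],
    [0,0,0,-2,0,-2,6.5],
    [0,0,0,-4,-0.5,0,6.5],
    [0,0,0,-4.3,-0.5,0,6.5],
    [0,0,0,-4.3,-0.5,0,6.5]
  ]
}}

```text
time: 14.2
tool_pos: [579.6, 13.1, 142.6]
tcp_rot: [[-0.044, 0.999, 0.001], [0.999, 0.044, 0.0], [0.0, 0.001, -1.0]]
wrist_force: [0.3, -0.5, -0.6]
opening: 0.763
```

Request:
{"name": "servo_tool", "arguments": {
  "moves": [
    [0,0,0,-4.3,-0.4,0,6.5],
    [0,0,0,-4.3,-0.4,0,6.5],
    [0,0,0,-4.3,-0.4,0,6.5],
    [0,0,0,-4.3,-0.4,0,6.5],
    [0,0,2.1,-4.3,-0.4,0,6.5],
    [0,0,2.1,-4.3,-0.4,0,6.5],
    [0,0,2.1,-4.3,0,0,6.5],
    [0,0,0,-2.2,0,0,6.5],
    [0,0,0,0,0,0,6.5],
    [0,0,0,0,0,0,6.5]
  ]
}}

```text
time: 15.2
tool_pos: [561.9, -309.4, 141.8]
tcp_rot: [[0.069, 0.998, -0.001], [0.998, -0.069, 0.001], [0.001, -0.001, -1.0]]
wrist_force: [0.1, 0.5, -0.6]
opening: 0.76
```

Request:
{"name": "servo_tool", "arguments": {
  "moves": [
    [0,0,0,0,0,0,6.5]
  ]
}}

```text
time: 15.3
tool_pos: [562.8, -307.3, 141.9]
tcp_rot: [[0.065, 0.998, -0.0], [0.998, -0.065, 0.002], [0.002, -0.0, -1.0]]
wrist_force: [0.6, -0.9, -0.6]
opening: 0.765
```

```bash
python3 - <<'E'
from h import *
look("j_w");plan([532.2,-306,5],-4,6.5)
E
```

```text
15.3 [ 562.8 -307.3  141.9] [-0.7 -0.3 -0.1  0.1  0.2 -0.   0.1]
block_0_center 0.5 [161.7, 0.0, 60.0, 24.4] (array([ 500.6, -140.2]), 21.5, 50.9, np.float32(169.6))
15.4 [ 563.  -307.3  142.1] [ 0.998 -0.065 -0.   ] [17. 32. 13. 95. -9. 54. 29.]
n 4 total rot [-0.  -0.1  0.3] shift tool now [-0.09 -3.08 13.71] shift tool final [-0.09 -3.08 13.71]
[[-0.0,-0.0,0.1,-0.02,-0.77,3.43,6.5],[-0.0,-0.0,0.1,-0.02,-0.77,3.43,6.5],[-0.0,-0.0,0.1,-0.02,-0.77,3.43,6.5],[-0.0,-0.0,0.1,-0.02,-0.77,3.43,6.5]]
```

View pics/j_w.png

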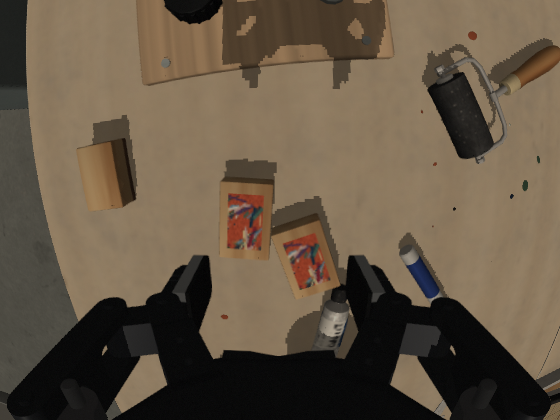

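```bash
python3 - <<'E'
from h import *
st=readout.state()
w=p2w("wrist",[[219,186],[274,187],[269,259],[218,258]],22,st);print(w.round(1),rect(w))
w=p2w("wrist",[[271,234],[317,219],[340,284],[297,298]],22,st);print(w.round(1),rect(w))
im=cv2.imread("pics/j_w.png");cv2.imwrite("pics/j_crop.png",cv2.resize(im[170:310,200:360],None,fx=4,fy=4,interpolation=cv2.INTER_CUBIC))
E
```

```text
[[ 513.4 -290.4   22. ]
 [ 559.3 -294.4   22. ]
 [ 550.3 -359.4   22. ]
 [ 504.5 -356.    22. ]] (array([ 531.9, -325.2]), 46.0, 68.4, np.float32(82.3))
[[ 553.8 -335.6   22. ]
 [ 594.  -324.6   22. ]
 [ 614.4 -390.2   22. ]
 [ 573.6 -402.2   22. ]] (array([ 584.1, -362.9]), 42.6, 69.6, np.float32(106.5))
```

View pics/j_crop.png

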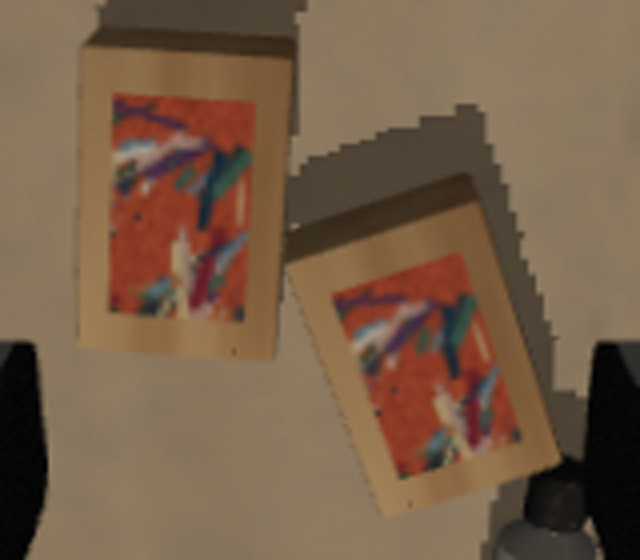

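Request:
{"name": "servo_tool", "arguments": {
  "moves": [
    [0,0,1.2,-0.1,-0.9,2,6],
    [0,0,0,0,-1,3,6],
    [0,0,0,0,-1,3,6],
    [0,0,0,0,0,2,6],
    [0,0,0,0,0,0,6],
    [0,0,0,0,0,0,6],
    [0,0,0,0,0,0,6],
    [0,0,0,0,0,0,6]
  ]
}}

```text
time: 16.2
tool_pos: [534.8, -308.4, 43.9]
tcp_rot: [[0.088, 0.996, 0.003], [0.996, -0.088, -0.001], [-0.001, 0.003, -1.0]]
wrist_force: [-0.5, 0.4, 0.6]
opening: 0.703
```

```bash
python3 - <<'E'
from h import *
look("k_w");plan([533.6,-306,5],-5,6)
E
```

```text
16.2 [ 534.8 -308.4   43.9] [ 0.2  0.2  0.   0.3 -0.  -0.   0. ]
16.3 [ 534.3 -308.4   43.5] [ 0.996 -0.088  0.002] [ 19.  37.  12. 102. -11.  42.  31.]
n 1 total rot [ 0.1  0.  -0.1] shift tool now [ 0.24 -0.1   3.85] shift tool final [ 0.24 -0.09  3.85]
[[0.1,0.0,-0.1,0.24,-0.1,3.85,6]]
```

View pics/k_w.png

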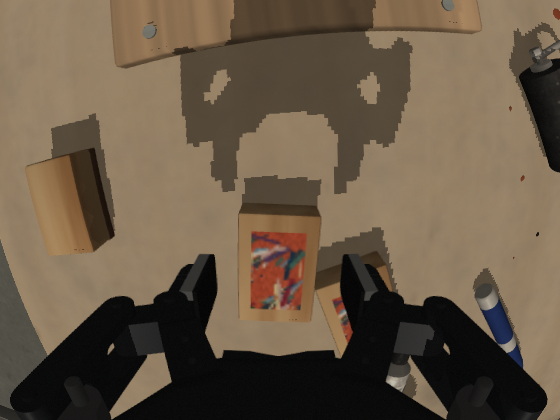

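Request:
{"name": "servo_tool", "arguments": {
  "moves": [
    [0,0,0,0.5,-0.1,1.5,6],
    [0,0,0,0,0,1.5,6],
    [0,0,0,0,0,0.8,6],
    [0,0,0,0,0,0,6],
    [0,0,0,0,0,0,0],
    [0,0,0,0,0,0,0],
    [0,0,0,0,0,0,0],
    [0,0,0,0,0,0,0],
    [0,0,0,0,0,0,0]
  ]
}}

```text
time: 17.2
tool_pos: [532.9, -303.1, 4.5]
tcp_rot: [[0.088, 0.996, 0.0], [0.996, -0.088, -0.0], [-0.0, 0.0, -1.0]]
wrist_force: [0.6, -0.7, -1.0]
opening: 0.518
```

Request:
{"name": "servo_tool", "arguments": {
  "moves": [
    [0,0,0,0,0,-2.5,0],
    [0,0,0,0,0,-4,0],
    [0,0,0,0,0,-4,0],
    [0,0,-3.7,2,0,-1,0],
    [0,0,-3.7,3.5,0,0,0],
    [0,0,0,4.4,0.9,0,0],
    [0,0,0,4.4,0.9,0,0],
    [0,0,0,4.4,0.9,0,0],
    [0,0,0,4.4,0.9,0,0],
    [0,0,0,4.4,0.9,0,0]
  ]
}}

```text
time: 18.2
tool_pos: [570.8, -23.8, 118.9]
tcp_rot: [[-0.043, 0.999, -0.001], [0.999, 0.043, 0.0], [0.0, -0.001, -1.0]]
wrist_force: [1.6, -0.6, -0.3]
opening: 0.519
```

Request:
{"name": "servo_tool", "arguments": {
  "moves": [
    [0,0,0,4.4,0.9,0,0],
    [0,0,0,4.4,0.9,0,0],
    [0,0,0,3,0.7,0,0],
    [0,0,0,1.2,0.3,0,0],
    [0,0,0,0,0,0,0],
    [0,0,0,0,0,0,0],
    [0,0,0,0,0,0,0]
  ]
}}

```text
time: 18.9
tool_pos: [593.9, 101.5, 119.1]
tcp_rot: [[-0.037, 0.999, -0.001], [0.999, 0.037, -0.002], [-0.002, -0.001, -1.0]]
wrist_force: [0.0, -0.4, -0.8]
opening: 0.516
```

```bash
python3 - <<'E'
from h import *
im,st=snap("wrist","l_w");print(st["time"],st["tool_pos"],st["opening"],st["dq"].round(1))
plan([590.6,102,18.5],2.4,0)
E
```

```text
18.9 [593.85841801 101.48251561 119.11387487] 0.5160033984270805 [ 0.3 -0.2 -0.2 -0.1 -0.2 -0.  -0.3]
n 3 total rot [-0.   0.1 -0.3] shift tool now [ 0.06 -0.33 10.07] shift tool final [ 0.05 -0.34 10.07]
[[-0.0,0.0,-0.1,0.02,-0.11,3.36,0],[-0.0,0.0,-0.1,0.02,-0.11,3.36,0],[-0.0,0.0,-0.1,0.02,-0.11,3.36,0]]
```

View pics/l_w.png

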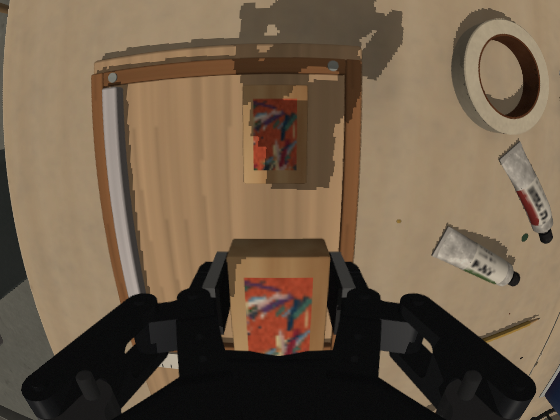

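```bash
python3 - <<'E'
from h import *
st=readout.state()
w=p2w("wrist",[[244,86],[307,86],[306,183],[245,183]],36,st);print(w.round(1),rect(w))
w=p2w("wrist",[[128,84],[344,76]],22,st);print(w.round(1))
E
```

```text
[[566.  192.8  36. ]
 [608.9 194.3  36. ]
 [611.6 126.1  36. ]
 [568.3 124.5  36. ]] (array([588.7, 159.5]), 43.4, 68.3, np.float32(92.1))
[[472.5 198.6  22. ]
 [637.  205.2  22. ]]
```

Request:
{"name": "servo_tool", "arguments": {
  "moves": [
    [0,0,0,0,-0.1,1.5,0],
    [0,0,0,0,-0.2,3,0],
    [0,0,0,0,0,2.5,0],
    [0,0,0,0,0,1.5,0],
    [0,0,0,0,0,0.8,0],
    [0,0,0,0,0,0.4,0],
    [0,0,0,0,0,0,0],
    [0,0,0,0,0,0,0],
    [0,0,0,0,0,0,0]
  ]
}}

```text
time: 19.85
tool_pos: [592.0, 104.6, 23.3]
tcp_rot: [[-0.041, 0.999, 0.002], [0.999, 0.041, 0.0], [0.0, 0.002, -1.0]]
wrist_force: [0.1, -0.2, -0.1]
opening: 0.516
```

Request:
{"name": "servo_tool", "arguments": {
  "moves": [
    [0,0,0,-0.3,0,0.2,0],
    [0,0,0,0,0,0.3,0],
    [0,0,0,0,0,0,0],
    [0,0,0,0,0,0,0],
    [0,0,0,0,0,0,0]
  ]
}}

```text
time: 20.35
tool_pos: [591.8, 100.9, 18.0]
tcp_rot: [[-0.04, 0.999, 0.001], [0.999, 0.04, -0.0], [-0.0, 0.001, -1.0]]
wrist_force: [-1.2, -2.2, 5.4]
opening: 0.518
```

Request:
{"name": "servo_tool", "arguments": {
  "moves": [
    [0,0,0,0,0,0,5.5],
    [0,0,0,0,0,0,5.5],
    [0,0,0,0,0,0,5.5],
    [0,0,0,0,0,-2.5,5.5],
    [0,0,0,0,0,-4,5.5],
    [0,0,0,0,0,-4,6.5],
    [0,0,0,-2,0,-2,6.5],
    [0,0,0,-4,-0.3,0,6.5],
    [0,0,0,-4.3,-0.3,0,6.5],
    [0,0,0,-4.3,-0.3,0,6.5]
  ]
}}

```text
time: 21.35
tool_pos: [588.1, -45.7, 142.6]
tcp_rot: [[-0.042, 0.999, 0.001], [0.999, 0.042, 0.0], [0.0, 0.001, -1.0]]
wrist_force: [0.4, -0.7, 0.1]
opening: 0.758
```

Request:
{"name": "servo_tool", "arguments": {
  "moves": [
    [0,0,0,-4.3,-0.3,0,6.5],
    [0,0,0,-4.3,-0.3,0,6.5],
    [0,0,0,-4.3,-0.3,0,6.5],
    [0,0,0,-4.3,-0.3,0,6.5],
    [0,0,0,-4.3,-0.3,0,6.5],
    [0,0,0,-4.3,-0.3,0,6.5],
    [0,0,-6.3,-3.5,0,0,6.5],
    [0,0,-6.3,-2,0,0,6.5],
    [0,0,0,0,0,0,6.5],
    [0,0,0,0,0,0,6.5]
  ]
}}

```text
time: 22.35
tool_pos: [584.8, -357.6, 141.6]
tcp_rot: [[-0.255, 0.967, -0.001], [0.967, 0.255, 0.001], [0.001, -0.0, -1.0]]
wrist_force: [-0.1, 0.1, 0.0]
opening: 0.762
```

Request:
{"name": "servo_tool", "arguments": {
  "moves": [
    [0,0,0,0,0,0,6.5],
    [0,0,0,0,0,0,6.5]
  ]
}}

```text
time: 22.55
tool_pos: [585.7, -355.8, 142.1]
tcp_rot: [[-0.259, 0.966, -0.0], [0.966, 0.259, 0.001], [0.001, 0.0, -1.0]]
wrist_force: [-0.9, 0.7, -0.1]
opening: 0.764
```

```bash
python3 - <<'E'
from h import *
look("m_w");plan([584,-363,5],15,6.5)
E
```

```text
22.55 [ 585.7 -355.8  142.1] [-0.1 -0.1  0.3 -0.1  0.1 -0.1  0.4]
22.65 [ 585.7 -356.5  142.4] [0.966 0.259 0.   ] [22. 35. 10. 88. -7. 57. 49.]
n 4 total rot [ 0. -0.  0.] shift tool now [-0.59 -0.33 13.74] shift tool final [-0.59 -0.33 13.74]
[[0.0,-0.0,0.0,-0.15,-0.08,3.43,6.5],[0.0,-0.0,0.0,-0.15,-0.08,3.43,6.5],[0.0,-0.0,0.0,-0.15,-0.08,3.43,6.5],[0.0,-0.0,0.0,-0.15,-0.08,3.43,6.5]]
```

View pics/m_w.png

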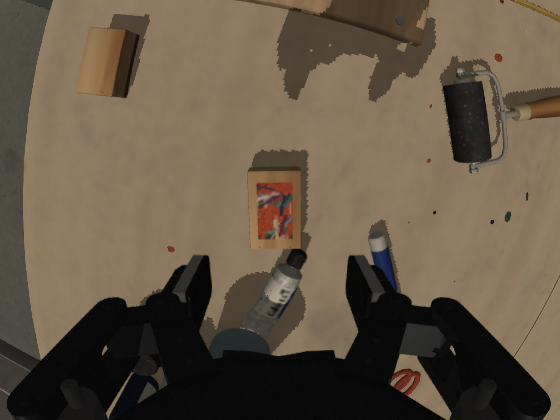

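```bash
python3 - <<'E'
from h import *
st=readout.state()
w=p2w("wrist",[[248,174],[301,173],[300,248],[251,249]],22,st);print(w.round(1),rect(w))
c=w.mean(0);print(c)
R=st["tcp_rot"]
plan(list((c+12*R[:,0])[:2])+[5],15,6.5)
E
```

```text
[[ 554.3 -340.2   22. ]
 [ 596.2 -328.1   22. ]
 [ 614.  -392.3   22. ]
 [ 572.5 -404.5   22. ]] (array([ 584.4, -366.3]), 43.6, 67.1, np.float32(105.8))
[ 584.25431941 -366.26758399   22.        ]
n 4 total rot [ 0. -0.  0.] shift tool now [ 0.29 -0.39 13.74] shift tool final [ 0.29 -0.39 13.74]
[[0.0,-0.0,0.0,0.07,-0.1,3.43,6.5],[0.0,-0.0,0.0,0.07,-0.1,3.43,6.5],[0.0,-0.0,0.0,0.07,-0.1,3.43,6.5],[0.0,-0.0,0.0,0.07,-0.1,3.43,6.5]]
```

Request:
{"name": "servo_tool", "arguments": {
  "moves": [
    [0,0,0,0.2,-0.2,2,6.5],
    [0,0,0,0.1,-0.2,4,6.5],
    [0,0,0,0,0,4,6.5],
    [0,0,0,0,0,2.5,6.5],
    [0,0,0,0,0,0,6.5],
    [0,0,0,0,0,0,6.5],
    [0,0,0,0,0,0,6.5]
  ]
}}

```text
time: 23.35
tool_pos: [582.2, -357.0, 19.6]
tcp_rot: [[-0.258, 0.966, 0.003], [0.966, 0.258, -0.002], [-0.003, 0.003, -1.0]]
wrist_force: [0.1, -0.5, 0.4]
opening: 0.756
```

Request:
{"name": "servo_tool", "arguments": {
  "moves": [
    [0,0,0,0,0,1.0,6.5],
    [0,0,0,0,0,0,6.5],
    [0,0,0,0,0,0,6.5]
  ]
}}

```text
time: 23.65
tool_pos: [580.5, -356.2, 7.5]
tcp_rot: [[-0.258, 0.966, 0.0], [0.966, 0.258, -0.0], [-0.0, 0.0, -1.0]]
wrist_force: [-0.3, -0.4, 0.0]
opening: 0.763
```

Request:
{"name": "servo_tool", "arguments": {
  "moves": [
    [0,0,0,0,0,0.3,6.5],
    [0,0,0,0,0,0,0],
    [0,0,0,0,0,0,0],
    [0,0,0,0,0,0,0],
    [0,0,0,0,0,0,0],
    [0,0,0,0,0,0,0],
    [0,0,0,0,0,-2.5,0],
    [0,0,0,0,0,-4,0],
    [0,0,0,0,0,-4,0],
    [0,0,0,0,0,-1,0]
  ]
}}

```text
time: 24.65
tool_pos: [583.1, -358.1, 124.5]
tcp_rot: [[-0.257, 0.966, 0.007], [0.966, 0.257, -0.004], [-0.006, 0.005, -1.0]]
wrist_force: [0.3, -0.6, -0.5]
opening: 0.516
```

Request:
{"name": "servo_tool", "arguments": {
  "moves": [
    [0,0,6.2,0,0,0,0],
    [0,0,6.3,2,0,0,0],
    [0,0,0,4,0.4,0,0],
    [0,0,0,4.4,0.4,0,0],
    [0,0,0,4.4,0.4,0,0],
    [0,0,0,4.4,0.4,0,0],
    [0,0,0,4.4,0.4,0,0],
    [0,0,0,4.4,0.4,0,0],
    [0,0,0,4.4,0.3,0,0],
    [0,0,0,3,0.1,0,0]
  ]
}}

```text
time: 25.65
tool_pos: [590.5, 2.9, 118.5]
tcp_rot: [[-0.046, 0.999, -0.001], [0.999, 0.046, 0.002], [0.002, -0.001, -1.0]]
wrist_force: [0.9, -0.0, -0.4]
opening: 0.517
```

Request:
{"name": "servo_tool", "arguments": {
  "moves": [
    [0,0,0,1.4,0,0,0],
    [0,0,0,0,0,0,0],
    [0,0,0,0,0,0,0],
    [0,0,0,0,0,0,0]
  ]
}}

```text
time: 26.05
tool_pos: [590.6, 9.1, 119.2]
tcp_rot: [[-0.039, 0.999, -0.0], [0.999, 0.039, -0.002], [-0.002, -0.0, -1.0]]
wrist_force: [0.1, -0.8, -1.2]
opening: 0.518
```

```bash
python3 - <<'E'
from h import *
im,st=snap("wrist","n_w");print(st["time"],st["tool_pos"],st["opening"],st["dq"].round(1))
plan([594.5,12,18.5],2.4,0)
E
```

```text
26.05 [590.60440569   9.13104215 119.17873604] 0.5177623504608071 [ 0.2 -0.2 -0.2 -0.1 -0.1 -0.1 -0.2]
n 3 total rot [-0.   0.1 -0.2] shift tool now [ 0.27  0.39 10.07] shift tool final [ 0.25  0.39 10.07]
[[-0.0,0.0,-0.1,0.09,0.13,3.36,0],[-0.0,0.0,-0.1,0.09,0.13,3.36,0],[-0.0,0.0,-0.1,0.09,0.13,3.36,0]]
```

View pics/n_w.png

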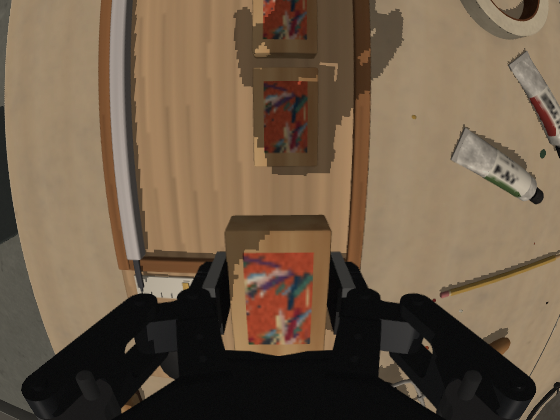

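```bash
python3 - <<'E'
from h import *
st=readout.state()
print("rim",p2w("wrist",[[145,258],[200,262],[355,150],[352,200]],22,st).round(1),"blk",p2w("wrist",[[255,166],[319,165],[254,68],[319,68]],36,st).round(1))
E
```

```text
rim [[476.3 -39.1  22. ]
 [526.2 -39.   22. ]
 [645.3  58.   22. ]
 [646.5  19.1  22. ]] blk [[571.8  44.6  36. ]
 [616.7  47.2  36. ]
 [569.  113.2  36. ]
 [613.2 115.2  36. ]]
```

```bash
python3 - <<'E'
from h import *
im=cv2.imread("pics/n_w.png");cv2.imwrite("pics/n_crop.png",cv2.resize(im[230:310,110:240],None,fx=6,fy=6,interpolation=cv2.INTER_CUBIC))
st=readout.state()
for v in (256,258,260,262,264,266,268,270,272,274): print(v,p2w("wrist",[[160,v]],14,st).round(0)[0][1],p2w("wrist",[[160,v]],22,st).round(0)[0][1])
E
```

```text
256 -40.0 -36.0
258 -42.0 -38.0
260 -44.0 -40.0
262 -46.0 -42.0
264 -48.0 -44.0
266 -50.0 -46.0
268 -52.0 -48.0
270 -54.0 -50.0
272 -56.0 -52.0
274 -58.0 -54.0
```

View pics/n_crop.png

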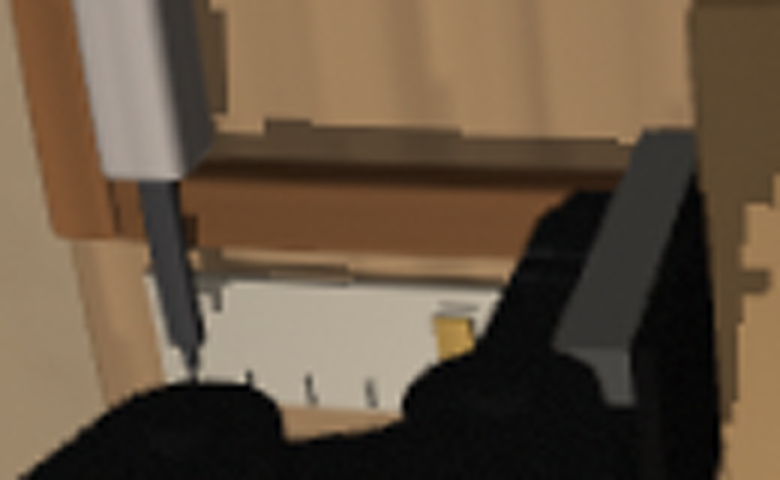

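Request:
{"name": "servo_tool", "arguments": {
  "moves": [
    [0,0,0,0.2,0.2,1.5,0],
    [0,0,0,0.2,0.2,3,0],
    [0,0,0,0,0,2.5,0],
    [0,0,0,0,0,1.5,0],
    [0,0,0,0,0,0.6,0],
    [0,0,0,0,0,0,0],
    [0,0,0,0,0,0,0],
    [0,0,0,0,0,0,0],
    [0,0,0,0,0,0,0]
  ]
}}

```text
time: 27.0
tool_pos: [595.4, 16.7, 29.4]
tcp_rot: [[-0.042, 0.999, 0.002], [0.999, 0.042, 0.0], [0.0, 0.002, -1.0]]
wrist_force: [-0.1, 0.7, -0.4]
opening: 0.514
```

Request:
{"name": "servo_tool", "arguments": {
  "moves": [
    [0,0,0,0,0,0.4,0],
    [0,0,0,0,0,0.2,0],
    [0,0,0,0,0,0,0],
    [0,0,0,0,0,0,0],
    [0,0,0,0,0,0,0]
  ]
}}

```text
time: 27.5
tool_pos: [594.5, 16.6, 22.3]
tcp_rot: [[-0.042, 0.999, -0.0], [0.999, 0.042, 0.0], [0.0, -0.0, -1.0]]
wrist_force: [0.3, 0.3, -0.4]
opening: 0.517
```

Request:
{"name": "servo_tool", "arguments": {
  "moves": [
    [0,0,0,-0.3,0,0,0],
    [0,0,0,0,0,0.2,0],
    [0,0,0,0,0,0.2,0],
    [0,0,0,0,0,0,0],
    [0,0,0,0,0,0,0],
    [0,0,0,0,0,0,0]
  ]
}}

```text
time: 28.1
tool_pos: [594.7, 13.3, 18.4]
tcp_rot: [[-0.042, 0.999, 0.0], [0.999, 0.042, -0.0], [-0.0, 0.0, -1.0]]
wrist_force: [0.0, -1.3, 2.1]
opening: 0.515
```

Request:
{"name": "servo_tool", "arguments": {
  "moves": [
    [0,0,0,0,0,0,5.5],
    [0,0,0,0,0,0,5.5],
    [0,0,0,0,0,0,5.5],
    [0,0,0,0,0,-2.5,5.5],
    [0,0,0,0,0,-4,5.5],
    [0,0,0,0,0,-4,6.5],
    [0,0,0,-2,-2,-4,6.5],
    [0,0,0,-2,-3,-4,6.5],
    [0,0,0,0,0,0,6.5],
    [0,0,0,0,0,0,6.5]
  ]
}}

```text
time: 29.1
tool_pos: [548.9, -27.2, 201.6]
tcp_rot: [[-0.041, 0.999, 0.003], [0.999, 0.041, 0.001], [0.001, 0.003, -1.0]]
wrist_force: [0.2, -0.1, -0.1]
opening: 0.764
```

Request:
{"name": "servo_tool", "arguments": {
  "moves": [
    [0,0,0,0,0,0,6.5],
    [0,0,0,0,0,0,6.5]
  ]
}}

```text
time: 29.3
tool_pos: [548.0, -25.9, 198.8]
tcp_rot: [[-0.044, 0.999, -0.003], [0.999, 0.044, 0.0], [0.0, -0.003, -1.0]]
wrist_force: [-0.8, 0.8, -0.2]
opening: 0.76
```

```bash
python3 - <<'E'
from h import *
look("o_w",z=36);print(readout.state()["tool_pos"])
E
```

```text
29.3 [548.  -25.9 198.8] [-0.   0.2  0.1 -0.2  0.   0.1  0. ]
block_0_center 0.68 [302.4, 0.1, 55.1, 39.4] (array([587.9, 141.2]), 44.4, 47.6, np.float32(4.4))
29.4 [548.1 -26.2 198.9] [ 0.999  0.044 -0.003] [-10.  19.  12. 106.  -5.  55.   7.]
[548.06168656 -26.16701922 198.88215567]
```

View pics/o_w.png

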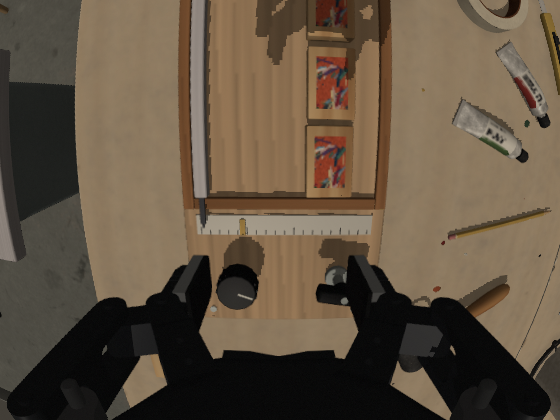

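```bash
python3 - <<'E'
from h import *
im=cv2.imread("pics/o_w.png");cv2.imwrite("pics/o_crop.png",cv2.resize(im[100:220,280:400],None,fx=5,fy=5,interpolation=cv2.INTER_CUBIC))
cv2.imwrite("pics/o_crop2.png",cv2.resize(im[180:320,170:390],None,fx=3.6,fy=3.6,interpolation=cv2.INTER_CUBIC))
E
```

```text
(no output)
```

View pics/o_crop.png

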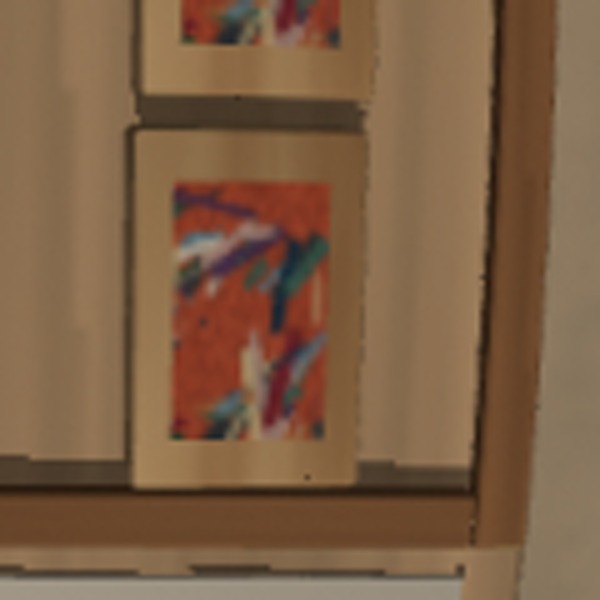

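View pics/o_crop2.png

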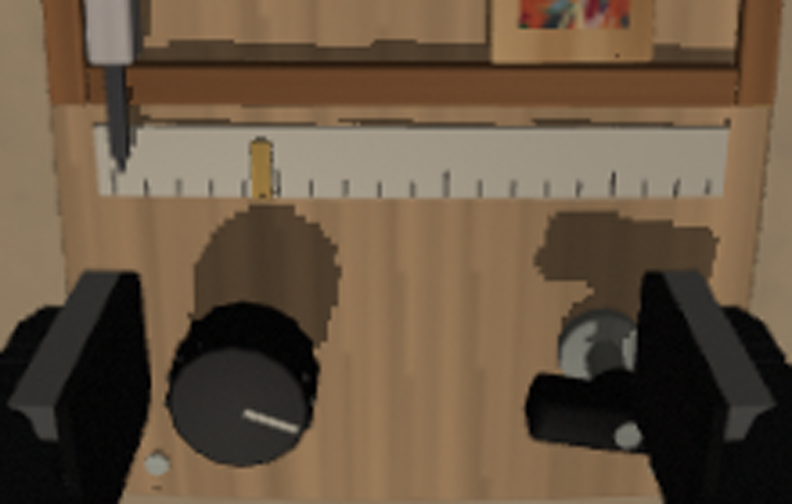

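```bash
python3 - <<'E'
from h import *
st=readout.state()
g=lambda u,v:[u/3.6+170,v/3.6+180]
print("knob",p2w("wrist",[g(238,407)],54,st),"hub",p2w("wrist",[g(628,436)],68,st),"ptr",p2w("wrist",[g(122,168)],24,st),"mark",p2w("wrist",[g(262,168)],15.5,st))
print("line",p2w("wrist",[g(246,413),g(297,430)],54,st))
print("tbar top L edge",p2w("wrist",[g(530,378),g(530,440)],68,st))
print(w2p("wrist",[[505.6,-134.3,54],[615,-130.8,68]],st)) 
plan([506,-134.5,80],2.4,6.5)
E
```

```text
knob [[ 507.8026788  -132.18743049   54.        ]] hub [[ 617.54218563 -129.0408968    68.        ]] ptr [[469.97488812 -71.839132    24.        ]] mark [[510.61955693 -72.77928584  15.5       ]]
line [[ 510.09338773 -134.06725605   54.        ]
 [ 524.83197102 -138.92614473   54.        ]]
tbar top L edge [[ 588.03464268 -110.66025788   68.        ]
 [ 589.98638044 -130.62686966   68.        ]]
[[234.02874145 294.64721289]
 [341.75268579 302.56614102]]
n 4 total rot [-0.1 -0.   0.1] shift tool now [-10.64  -4.64  11.9 ] shift tool final [-10.65  -4.66  11.89]
[[-0.0,-0.0,0.0,-2.66,-1.16,2.97,6.5],[-0.0,-0.0,0.0,-2.66,-1.16,2.97,6.5],[-0.0,-0.0,0.0,-2.66,-1.16,2.97,6.5],[-0.0,-0.0,0.0,-2.66,-1.16,2.97,6.5]]
```

Request:
{"name": "servo_tool", "arguments": {
  "moves": [
    [0,0,-8.3,-2.6,-1.1,2.5,6],
    [0,0,-8.3,-2.3,-1.5,2.5,6],
    [0,0,-8.3,-2,-1.8,2.5,6],
    [0,0,-8.3,-1.6,-2.0,2,6],
    [0,0,-8.4,0,0,0,6],
    [0,0,-8.4,0,0,0,6],
    [0,0,-8.4,0,0,0,6],
    [0,0,-8.4,0,0,0,6],
    [0,0,-8.4,0,0,0,6],
    [0,0,-8.4,0,0,0,6]
  ]
}}

```text
time: 30.4
tool_pos: [507.0, -126.5, 104.4]
tcp_rot: [[-0.998, 0.063, -0.002], [0.063, 0.998, 0.001], [0.002, 0.001, -1.0]]
wrist_force: [-0.3, -1.0, -1.0]
opening: 0.702
```

Request:
{"name": "servo_tool", "arguments": {
  "moves": [
    [0,0,-8.4,0,0,0,6],
    [0,0,-8.4,0,0,0,6],
    [0,0,-8.4,0,0,0,6],
    [0,0,-8.4,0,0,0,6],
    [0,0,0,0,0,0,6],
    [0,0,0,0,0,0,6],
    [0,0,0,0,0,0,6],
    [0,0,0,0,0,0,6]
  ]
}}

```text
time: 31.2
tool_pos: [507.2, -126.8, 105.3]
tcp_rot: [[-0.87, -0.493, -0.0], [-0.493, 0.87, 0.0], [0.0, 0.0, -1.0]]
wrist_force: [0.1, 0.3, 0.1]
opening: 0.705
```

```bash
python3 - <<'E'
from h import *
im,st=snap("wrist","p_w");st=readout.state();print(st["time"],st["tool_pos"],st["joint_pos"].round(1),st["dq"].round(1))
phi=np.degrees(np.arctan2(st["tcp_rot"][1,1],st["tcp_rot"][0,1]));print(phi)
plan([506.8,-133.4,24],phi,6)
E
```

```text
31.25 [ 507.18521921 -126.8382789   105.33453355] [ 21.3  24.2 -12.4 113.3   7.4  43.3 124.2] [ 0.   0.  -0.2  0.   0.1  0.1  0.4]
119.56846422978482
n 2 total rot [ 0. -0.  0.] shift tool now [ 0.36 -0.55  8.13] shift tool final [ 0.36 -0.55  8.13]
[[0.0,-0.0,0.0,0.18,-0.28,4.07,6],[0.0,-0.0,0.0,0.18,-0.28,4.07,6]]
```

View pics/p_w.png

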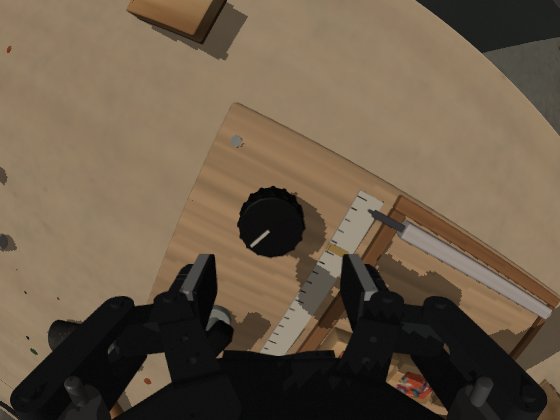

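```bash
python3 - <<'E'
from h import *
st=readout.state()
print(p2w("wrist",[[270,226]],54,st))
for r in spotter.cut_out("wrist","adjust_grip")[:1]:
    ys,xs=np.nonzero(r["region"]);print(r["extent"],rect(p2w("wrist",np.c_[xs,ys],54,st)))
E
```

```text
[[ 505.80724009 -133.26797575   54.        ]]
[234.3, 185.4, 71.4, 73.5] (array([ 504. , -133.4]), 44.7, 45.9, np.float32(61.9))
```

Knob at about (506,-133.5). Descend and grip.

Request:
{"name": "servo_tool", "arguments": {
  "moves": [
    [0,0,0,0.4,-0.6,2,6],
    [0,0,0,0,0,3,6],
    [0,0,0,0,0,2,6],
    [0,0,0,0,0,0.8,6],
    [0,0,0,0,0,0,6],
    [0,0,0,0,0,0,6]
  ]
}}

```text
time: 31.9
tool_pos: [507.3, -134.1, 28.1]
tcp_rot: [[-0.869, -0.494, 0.001], [-0.494, 0.869, -0.0], [-0.001, -0.001, -1.0]]
wrist_force: [0.6, 0.5, 0.0]
opening: 0.708
```

Request:
{"name": "servo_tool", "arguments": {
  "moves": [
    [0,0,0,0,0,0.2,6],
    [0,0,0,0,0,0,0],
    [0,0,0,0,0,0,0],
    [0,0,0,0,0,0,0],
    [0,0,0,0,0,0,0],
    [0,0,0,0,0,0,0]
  ],
  "force": 40
}}

```text
time: 32.5
tool_pos: [506.4, -132.9, 26.5]
tcp_rot: [[-0.869, -0.495, -0.0], [-0.495, 0.869, 0.001], [-0.0, 0.001, -1.0]]
wrist_force: [-3.8, 3.2, 8.5]
opening: 0.479
```

Request:
{"name": "servo_tool", "arguments": {
  "moves": [
    [0,0,6,0,0,0,0],
    [0,0,8,0,0,0,0],
    [0,0,8,0,0,0,0],
    [0,0,8,0,0,0,0],
    [0,0,8,0,0,0,0],
    [0,0,8,0,0,0,0],
    [0,0,8,0,0,0,0],
    [0,0,6,0,0,0,0],
    [0,0,0,0,0,0,0],
    [0,0,0,0,0,0,0]
  ]
}}

```text
time: 33.5
tool_pos: [506.5, -130.9, 26.5]
tcp_rot: [[-0.864, 0.504, -0.001], [0.504, 0.864, 0.003], [0.002, 0.002, -1.0]]
wrist_force: [-3.5, 7.8, 9.6]
opening: 0.477
```

```bash
python3 - <<'E'
from h import *
im,st=snap("wrist","q_w");st=readout.state();print(st["time"],st["tool_pos"],st["joint_pos"].round(1),st["wrist_force"],st["moment"])
E
```

```text
33.55 [ 506.47295173 -130.85660626   26.50405182] [  8.   31.4   4.5 115.3  -4.6  33.5  75.5] [-3.00290011  7.38732494  9.78103729] [1.56533479 0.76408218 0.02980233]
```

View pics/q_w.png

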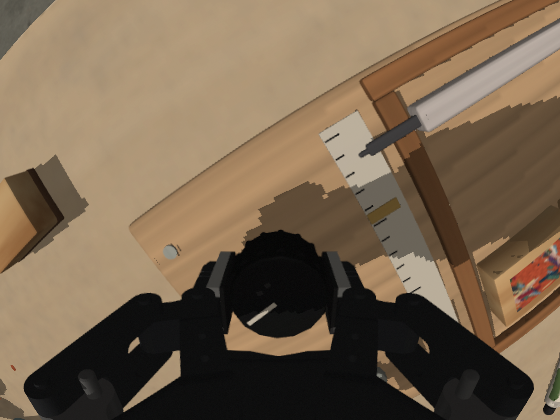

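```bash
cat >> h.py <<'E'
def pm(ptr,mark,st=None):
    st=st or readout.state();p=p2w("wrist",[ptr],24,st)[0];m=p2w("wrist",[mark],15.5,st)[0]
    e=np.array([np.cos(.042),np.sin(.042)]);d=(m-p)[:2];print("ptr",p.round(1),"mark",m.round(1),"dx",d@e,"dy",d@[-e[1],e[0]],"deg",np.degrees(d@e/7.5))
E
python3 - <<'E'
from h import *
pm([361,155],[384,210])
E
```

```text
ptr [477.1 -70.9  24. ] mark [510.2 -71.4  15.5] dx 33.05268661151517 dy -1.8197534587928945 deg 252.50392592111749
```

Request:
{"name": "servo_tool", "arguments": {
  "moves": [
    [0,0,6,0.1,0.1,0,0],
    [0,0,8,0,0,0,0],
    [0,0,8,0,0,0,0],
    [0,0,8,0,0,0,0],
    [0,0,8,0,0,0,0],
    [0,0,8,0,0,0,0],
    [0,0,8,0,0,0,0],
    [0,0,6,0,0,0,0],
    [0,0,0,0,0,0,0],
    [0,0,0,0,0,0,0]
  ]
}}

```text
time: 34.55
tool_pos: [508.3, -129.8, 26.6]
tcp_rot: [[0.004, 1.0, 0.003], [1.0, -0.004, 0.003], [0.003, 0.003, -1.0]]
wrist_force: [1.5, 5.8, 4.6]
opening: 0.48
```

```bash
python3 - <<'E'
from h import *
im,st=snap("wrist","r_w");st=readout.state();print(st["time"],st["tool_pos"],st["joint_pos"].round(1),st["wrist_force"],st["moment"],st["opening"])
E
```

```text
34.6 [ 508.27538489 -129.85503862   26.56827647] [ -4.5  32.9  19.9 115.7 -19.4  34.5  28.3] [1.82006852 5.43345838 3.20374111] [ 1.23166944 -0.2372298  -0.07610202] 0.4744607059249198
```

View pics/r_w.png

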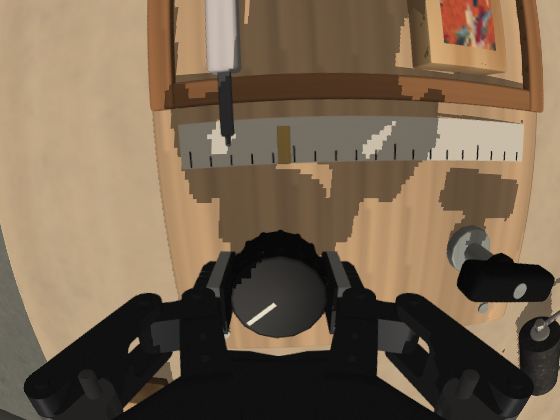

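```bash
python3 - <<'E'
from h import *
pm([229,144],[284,144])
E
```

```text
ptr [485.2 -70.8  24. ] mark [510.1 -71.9  15.5] dx 24.761917262088506 dy -2.091156651921422 deg 189.16711356930801
```

Request:
{"name": "servo_tool", "arguments": {
  "moves": [
    [0,0,6,0,0,0,0],
    [0,0,8,0,0,0,0],
    [0,0,8,0,0,0,0],
    [0,0,8,0,0,0,0],
    [0,0,8,0,0,0,0],
    [0,0,8,0,0,0,0],
    [0,0,8,0,0,0,0],
    [0,0,6,0,0,0,0],
    [0,0,0,0,0,0,0],
    [0,0,0,0,0,0,0]
  ]
}}

```text
time: 35.6
tool_pos: [510.1, -130.9, 26.6]
tcp_rot: [[0.868, 0.496, 0.006], [0.496, -0.868, 0.001], [0.006, 0.002, -1.0]]
wrist_force: [6.2, 2.9, -0.7]
opening: 0.478
```

```bash
python3 - <<'E'
from h import *
im,st=snap("wrist","s_w");st=readout.state();print(st["time"],st["tool_pos"],st["joint_pos"].round(1),st["wrist_force"],st["moment"],st["opening"])
E
```

```text
35.65 [ 510.04770001 -130.8652537    26.61965105] [-16.2  36.4  35.  115.9 -34.2  37.7 -18.8] [6.45410764e+00 2.84437685e+00 6.17607797e-04] [ 0.6497369  -1.13219803 -0.04918383] 0.4797895032767195
```

View pics/s_w.png

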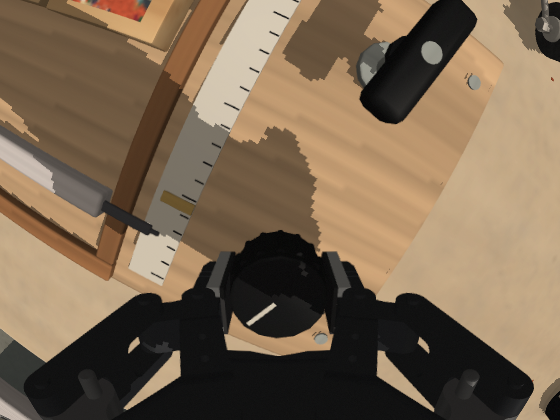

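Request:
{"name": "servo_tool", "arguments": {
  "moves": [
    [0,0,6,0,0,0,0],
    [0,0,8,0,0,0,0],
    [0,0,8,0,0,0,0],
    [0,0,8,0,0,0,0],
    [0,0,8,0,0,0,0],
    [0,0,8,0,0,0,0],
    [0,0,8,0,0,0,0],
    [0,0,6,0,0,0,0],
    [0,0,0,0,0,0,0],
    [0,0,0,0,0,0,0]
  ]
}}

```text
time: 36.65
tool_pos: [510.0, -133.0, 26.7]
tcp_rot: [[0.863, -0.505, 0.006], [-0.505, -0.863, -0.001], [0.006, -0.002, -1.0]]
wrist_force: [6.1, -1.9, -1.7]
opening: 0.475
```

```bash
python3 - <<'E'
from h import *
im,st=snap("wrist","t_w");st=readout.state();print(st["time"],st["tool_pos"],st["joint_pos"].round(1),st["wrist_force"],st["moment"],st["opening"])
E
```

```text
36.7 [ 510.00936809 -132.98457219   26.64168752] [-26.1  42.5  49.2 116.2 -48.   43.6 -67.3] [ 5.88922257 -1.12656916 -1.95205226] [-0.33464147 -1.12017198 -0.02366107] 0.4734555145422094
```

View pics/t_w.png

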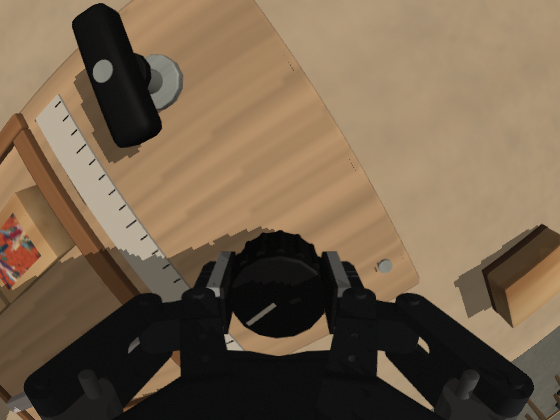

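Request:
{"name": "servo_tool", "arguments": {
  "moves": [
    [0,0,6,0,0,0,0],
    [0,0,8,0,0,0,0],
    [0,0,8,0,0,0,0],
    [0,0,8,0,0,0,0],
    [0,0,8,0,0,0,0],
    [0,0,8,0,0,0,0],
    [0,0,6,0,0,0,0],
    [0,0,0,0,0,0,0],
    [0,0,0,0,0,0,0]
  ]
}}

```text
time: 37.6
tool_pos: [508.4, -133.9, 26.6]
tcp_rot: [[0.134, -0.991, 0.004], [-0.991, -0.134, -0.002], [0.002, -0.004, -1.0]]
wrist_force: [4.3, -3.6, 4.2]
opening: 0.478
```

Request:
{"name": "servo_tool", "arguments": {
  "moves": [
    [0,0,0,0,0,0,6],
    [0,0,0,0,0,0,6],
    [0,0,0,0,0,0,6],
    [0,0,0,0,0,-2,6],
    [0,0,0,0,0,-4,6],
    [0,0,-8,0,0,-4,6],
    [0,0,-8.4,0,0,-4,6],
    [0,0,-8.4,0,0,0,6],
    [0,0,-8.4,0,0,0,6],
    [0,0,-8.4,0,0,0,6]
  ]
}}

```text
time: 38.6
tool_pos: [505.9, -132.1, 165.4]
tcp_rot: [[0.762, -0.648, -0.0], [-0.648, -0.762, 0.001], [-0.001, -0.001, -1.0]]
wrist_force: [-0.6, -0.2, 0.0]
opening: 0.696
```

Request:
{"name": "servo_tool", "arguments": {
  "moves": [
    [0,0,-8.4,0,0,0,6],
    [0,0,-8.4,0,0,0,6],
    [0,0,-8.4,0,0,0,6],
    [0,0,-8.4,0,0,0,6],
    [0,0,-8.4,0,0,0,6],
    [0,0,-8.4,0,0,0,6],
    [0,0,-8.4,0,0,0,6],
    [0,0,-8.4,0,0,0,6],
    [0,0,-8.4,0,0,0,6],
    [0,0,0,0,0,0,6]
  ]
}}

```text
time: 39.6
tool_pos: [505.7, -132.4, 165.3]
tcp_rot: [[0.82, 0.572, -0.001], [0.572, -0.82, 0.001], [0.0, -0.001, -1.0]]
wrist_force: [0.3, -0.3, -0.7]
opening: 0.698
```

Request:
{"name": "servo_tool", "arguments": {
  "moves": [
    [0,0,0,0,0,0,6],
    [0,0,0,0,0,0,6]
  ]
}}

```text
time: 39.8
tool_pos: [506.0, -132.7, 165.3]
tcp_rot: [[0.822, 0.569, -0.001], [0.569, -0.822, 0.0], [-0.0, -0.0, -1.0]]
wrist_force: [0.6, 0.7, 0.2]
opening: 0.706
```

```bash
python3 - <<'E'
from h import *
im,st=snap("wrist","u_w");st=readout.state();print(st["time"],st["tool_pos"],st["joint_pos"].round(1),st["tcp_rot"].round(3)[:,1])
E
```

```text
39.85 [ 506.08310209 -132.72571563  165.26243094] [-25.5  24.2  46.3 112.4 -21.9  52.5 -23.3] [ 0.569 -0.822 -0.   ]
```

View pics/u_w.png

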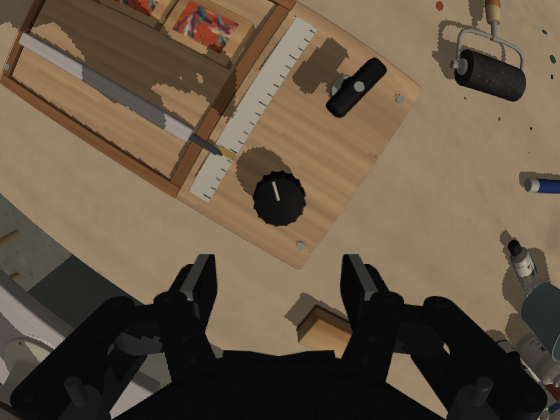

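Request:
{"name": "servo_tool", "arguments": {
  "moves": [
    [0,0,-8.2,0,0,0,6],
    [0,0,-8.2,0,0,0,6],
    [0,0,-8.2,0,0,0,6],
    [0,0,-8.2,0,0,0,6],
    [0,0,-8.2,0,0,0,6],
    [0,0,-8.2,0,0,0,6],
    [0,0,-8.2,0,0,0,6],
    [0,0,0,0,0,0,6],
    [0,0,0,0,0,0,6],
    [0,0,0,0,0,0,6]
  ]
}}

```text
time: 40.85
tool_pos: [506.2, -132.8, 165.3]
tcp_rot: [[-0.036, 0.999, -0.0], [0.999, 0.036, -0.0], [-0.0, -0.0, -1.0]]
wrist_force: [0.6, -0.5, -0.4]
opening: 0.703
```

```bash
python3 - <<'E'
from h import *
im,st=snap("wrist","v_w");st=readout.state();print(st["time"],st["tool_pos"],st["joint_pos"].round(1),st["tcp_rot"].round(3)[:,1])
cv2.imwrite("pics/v_crop.png",cv2.resize(im[60:340,130:430,::-1],None,fx=2.1,fy=2.1,interpolation=cv2.INTER_CUBIC))
cv2.imwrite("pics/v_crop2.png",cv2.resize(im[120:240,180:300,::-1],None,fx=5,fy=5,interpolation=cv2.INTER_CUBIC))
E
```

```text
40.9 [ 506.23452368 -132.78033714  165.3044921 ] [-15.3  21.   32.9 112.1 -14.5  51.   27.2] [ 0.999  0.036 -0.   ]
```

View pics/v_crop.png

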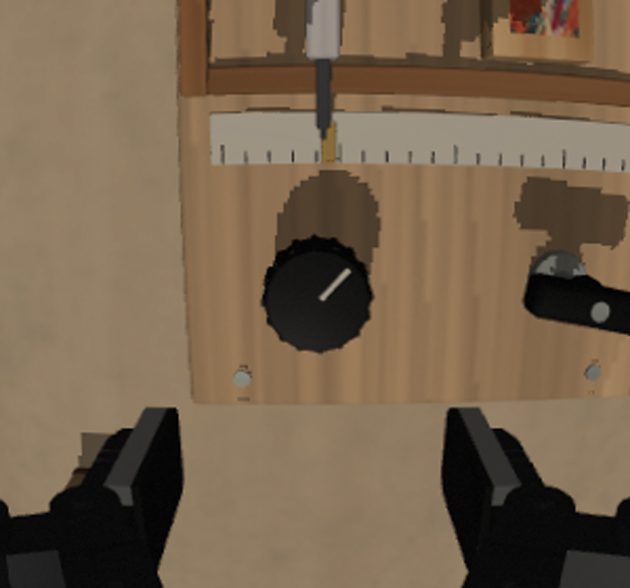

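View pics/v_crop2.png

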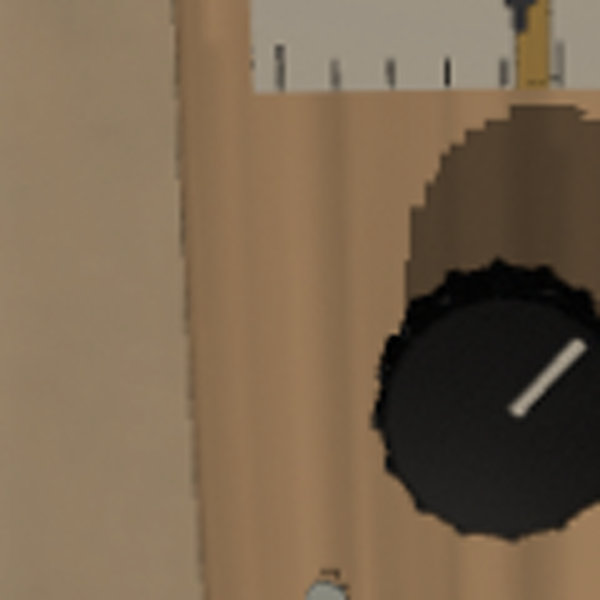

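```bash
python3 - <<'E'
from h import *
im=cv2.imread("pics/v_w.png")
cv2.imwrite("pics/v_crop3.png",cv2.resize(im[85:145,260:315],None,fx=10,fy=10,interpolation=cv2.INTER_CUBIC))
E
```

```text
(no output)
```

View pics/v_crop3.png

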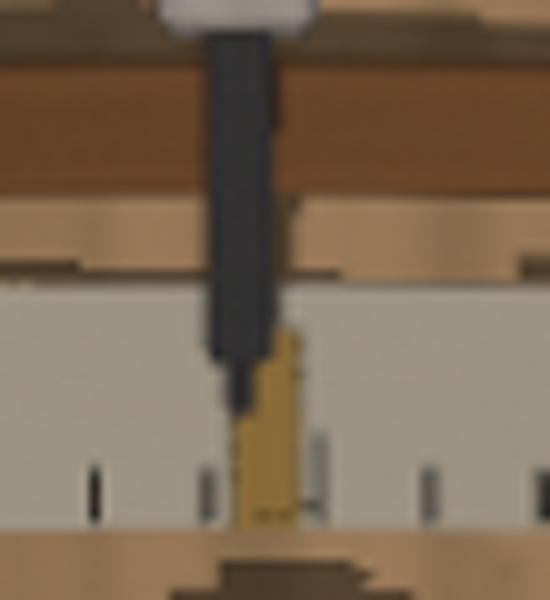

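```bash
python3 - <<'E'
from h import *
pm([284.0,125.8],[286.8,127])
st=readout.state();plan([506,-133,26],1.9,6)
E
```

```text
ptr [507.7 -70.4  24. ] mark [510.4 -71.7  15.5] dx 2.638719461700038 dy -1.3701111070030985 deg 20.15833179659262
n 4 total rot [-0.   0.   0.2] shift tool now [-0.02 -0.02 13.93] shift tool final [-0.02 -0.02 13.93]
[[-0.0,0.0,0.0,-0.0,-0.0,3.48,6],[-0.0,0.0,0.0,-0.0,-0.01,3.48,6],[-0.0,0.0,0.0,-0.01,-0.01,3.48,6],[-0.0,0.0,0.0,-0.01,-0.01,3.48,6]]
```

Request:
{"name": "servo_tool", "arguments": {
  "moves": [
    [0,0,0,0.1,0.1,3,6],
    [0,0,0,0,0,4,6],
    [0,0,0,0,0,4,6],
    [0,0,0,0,0,2,6],
    [0,0,0,0,0,0.6,6],
    [0,0,0,0,0,0,6],
    [0,0,0,0,0,0,6],
    [0,0,0,0,0,0,6]
  ]
}}

```text
time: 41.7
tool_pos: [508.6, -132.0, 30.9]
tcp_rot: [[-0.039, 0.999, 0.003], [0.999, 0.039, -0.0], [-0.0, 0.003, -1.0]]
wrist_force: [0.7, -0.0, -0.1]
opening: 0.703
```

Request:
{"name": "servo_tool", "arguments": {
  "moves": [
    [0,0,0,0,0,0,0],
    [0,0,0,0,0,0,0],
    [0,0,0,0,0,0,0],
    [0,0,0,0,0,0,0],
    [0,0,0,0,0,0,0],
    [0,0,5,0,0,0,0],
    [0,0,7,0,0,0,0],
    [0,0,7,0,0,0,0],
    [0,0,0,0,0,0,0],
    [0,0,0,0,0,0,0]
  ]
}}

```text
time: 42.7
tool_pos: [508.3, -131.8, 30.8]
tcp_rot: [[0.289, 0.957, 0.002], [0.957, -0.289, 0.0], [0.001, 0.002, -1.0]]
wrist_force: [-0.5, 0.8, 6.8]
opening: 0.474
```

```bash
python3 - <<'E'
from h import *
im,st=snap("wrist","w_w");st=readout.state();print(st["time"],st["tool_pos"],st["opening"],st["tcp_rot"].round(3)[:,1])
E
```

```text
42.75 [ 508.32071222 -131.80068846   30.78573717] 0.47528482439631103 [ 0.957 -0.289  0.002]
```

View pics/w_w.png

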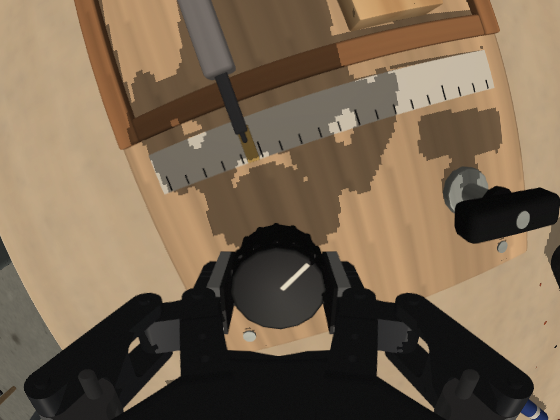

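Request:
{"name": "servo_tool", "arguments": {
  "moves": [
    [0,0,0,0,0,0,6],
    [0,0,0,0,0,0,6],
    [0,0,0,0,0,0,6],
    [0,0,0,0,0,-2,6],
    [0,0,0,0,0,-4,6],
    [0,0,-7,0,0,-4,6],
    [0,0,-7,0,0,-3,6],
    [0,0,-5,0,0,0,6],
    [0,0,0,0,0,0,6],
    [0,0,0,0,0,0,6]
  ]
}}

```text
time: 43.75
tool_pos: [506.7, -131.5, 158.9]
tcp_rot: [[-0.036, 0.999, -0.001], [0.999, 0.037, 0.001], [0.001, -0.001, -1.0]]
wrist_force: [-0.5, 0.9, -1.3]
opening: 0.703
```

Request:
{"name": "servo_tool", "arguments": {
  "moves": [
    [0,0,0,0,0,0,6],
    [0,0,0,0,0,0,6]
  ]
}}

```text
time: 43.95
tool_pos: [506.6, -131.7, 158.5]
tcp_rot: [[-0.038, 0.999, -0.002], [0.999, 0.038, -0.0], [-0.0, -0.002, -1.0]]
wrist_force: [-0.3, -0.4, 0.5]
opening: 0.703
```

```bash
python3 - <<'E'
from h import *
im,st=snap("wrist","x_w");st=readout.state();print(st["time"],st["tool_pos"],st["tcp_rot"].round(3)[:,1],st["joint_pos"].round(0))
cv2.imwrite("pics/x_crop3.png",cv2.resize(im[75:145,260:330,::-1],None,fx=8,fy=8,interpolation=cv2.INTER_CUBIC))
E
```

```text
44.0 [ 506.74240516 -131.69753181  158.65626759] [ 0.999  0.038 -0.002] [-17.  22.  35. 112. -16.  50.  28.]
```

View pics/x_crop3.png

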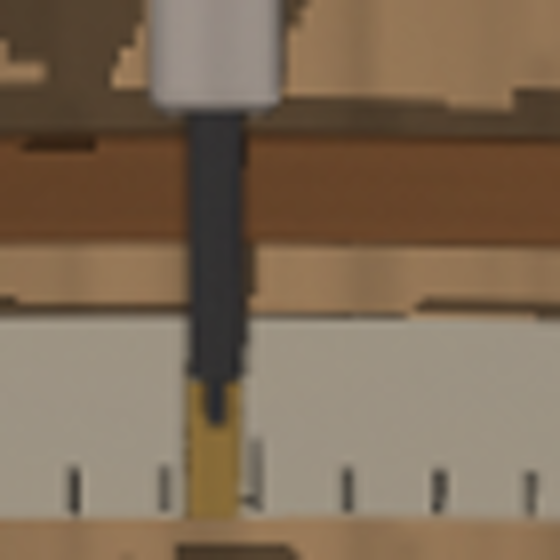

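View pics/x_w.png

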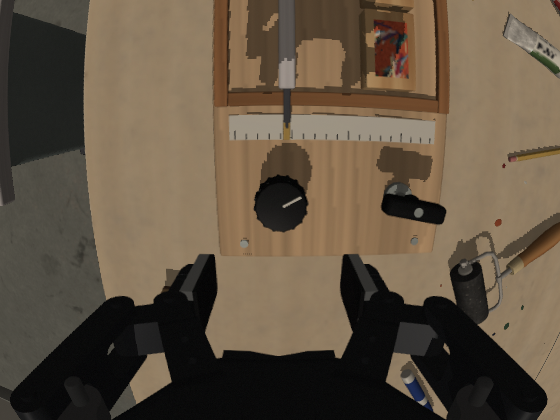

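```bash
python3 - <<'E'
from h import *
pm([287,128],[286.7,130])
im=cv2.imread("pics/x_w.png")
cv2.imwrite("pics/x_crop4.png",cv2.convertScaleAbs(cv2.resize(im[170:240,370:460],None,fx=8,fy=8,interpolation=cv2.INTER_CUBIC),alpha=2.5))
st=readout.state()
for r in spotter.cut_out("wrist","lock_grip")[:2]:
    ys,xs=np.nonzero(r["region"]);print(r["confidence"],r["extent"],rect(p2w("wrist",np.c_[xs,ys],68,st)))
E
```

```text
ptr [510.5 -70.9  24. ] mark [510.5 -73.   15.5] dx -0.04597432135768298 dy -2.1039115517290785 deg -0.35121794396978606
0.87 [381.2, 197.2, 62.9, 26.5] (array([ 614.1, -124.4]), 19.7, 59.4, np.float32(171.6))
```

View pics/x_crop4.png

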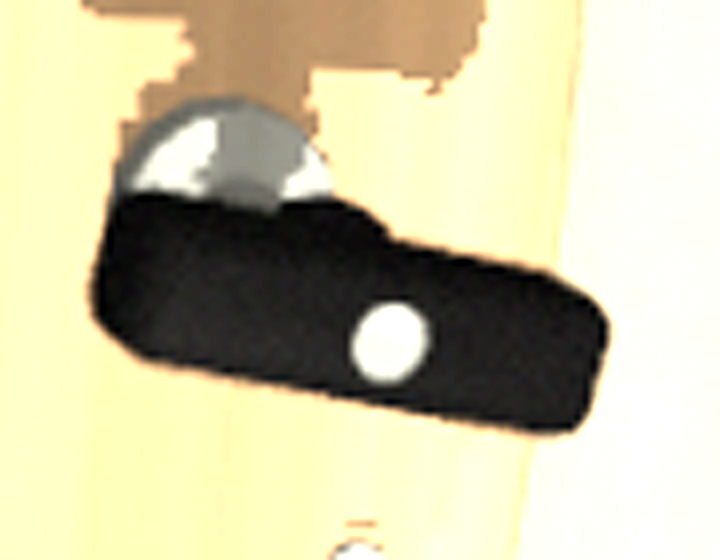

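```bash
python3 - <<'E'
from h import *
st=readout.state()
g=lambda u,v:[u/8+370,v/8+170]
w=p2w("wrist",[g(145,358),g(545,434),g(390,342)],68,st);print(w)
d=w[1]-w[0];print(np.degrees(np.arctan2(d[1],d[0])))
E
```

```text
[[ 591.54319863 -130.75914886   68.        ]
 [ 638.25696807 -137.44323246   68.        ]
 [ 618.09425334 -128.17339356   68.        ]]
-8.14294885434832
```

Request:
{"name": "servo_tool", "arguments": {
  "moves": [
    [0,0,-7.9,0,0,0,4.5],
    [0,0,-7.9,0,0,0,4.5],
    [0,0,-7.9,0,0,0,4.5],
    [0,0,-7.9,0,0,0,4.5],
    [0,0,-7.9,0,0,0,4.5],
    [0,0,-7.9,0,0,0,4.5],
    [0,0,-7.9,0,0,0,4.5],
    [0,0,-7.9,0,0,0,4.5],
    [0,0,-7.9,0,0,0,4.5],
    [0,0,-7.9,0,0,0,4.5]
  ]
}}

```text
time: 45.05
tool_pos: [507.1, -131.8, 159.0]
tcp_rot: [[-0.989, 0.147, -0.001], [0.147, 0.989, 0.0], [0.001, -0.0, -1.0]]
wrist_force: [-0.7, -0.3, 0.2]
opening: 0.527
```

Request:
{"name": "servo_tool", "arguments": {
  "moves": [
    [0,0,0,-2.5,0.5,0,4.5],
    [0,0,0,-3.5,0.6,0,4.5],
    [0,0,0,-3,0.6,0,4.5],
    [0,0,0,-1.9,0.3,2,4.5],
    [0,0,0,0,0,2,4.5],
    [0,0,0,0,0,0,4.5],
    [0,0,0,0,0,0,4.5],
    [0,0,0,0,0,0,4.5]
  ]
}}

```text
time: 45.85
tool_pos: [618.2, -129.0, 120.4]
tcp_rot: [[-0.988, 0.153, 0.001], [0.153, 0.988, -0.0], [-0.001, -0.0, -1.0]]
wrist_force: [1.0, -0.2, -0.1]
opening: 0.528
```

```bash
python3 - <<'E'
from h import *
im,st=snap("wrist","y_w");st=readout.state();print(st["time"],st["tool_pos"],st["tcp_rot"].round(3)[:,1],st["joint_pos"].round(0))
plan([617.3,-128.7,43],81,4.5)
E
```

```text
45.9 [ 618.44142363 -129.00542264  120.66715787] [ 0.153  0.988 -0.   ] [ -2.  32.  16.  98. -11.  51.  99.]
n 2 total rot [-0.   0.1  0.2] shift tool now [0.13 0.01 7.77] shift tool final [0.12 0.01 7.77]
[[-0.0,0.0,0.1,0.07,0.01,3.88,4.5],[-0.0,0.0,0.1,0.06,0.01,3.88,4.5]]
```

View pics/y_w.png

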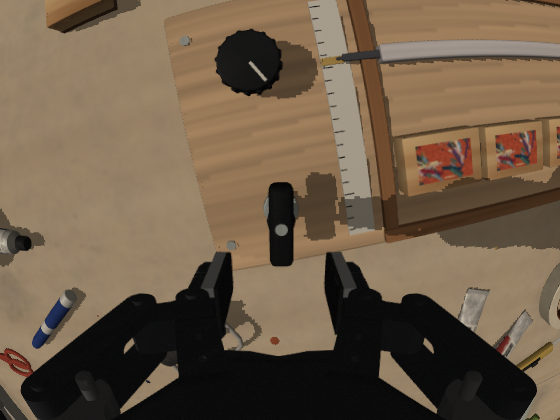

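```bash
python3 - <<'E'
from h import *
st=readout.state();w=p2w("wrist",[[281.5,230],[281,184],[281,265]],68,st);print(w,((w-st["tool_pos"])@st["tcp_rot"]).round(1))
E
```

```text
[[ 617.69035143 -127.28630646   68.        ]
 [ 587.9583258  -123.09503152   68.        ]
 [ 642.34932631 -131.33749259   68.        ]] [[  1.1   1.6  52.7]
 [ 31.1   1.2  52.6]
 [-23.9   1.4  52.7]]
```

Request:
{"name": "servo_tool", "arguments": {
  "moves": [
    [0,0,0,0,0.1,2.5,4.5],
    [0,0,0,0,0,3,4.5],
    [0,0,0,0,0,1.5,4.5],
    [0,0,0,0,0,0,4.5],
    [0,0,0,0,0,0,4.5],
    [0,0,0,0,0,0,4.5]
  ]
}}

```text
time: 46.5
tool_pos: [619.5, -128.0, 51.1]
tcp_rot: [[-0.988, 0.153, 0.003], [0.153, 0.988, -0.0], [-0.003, -0.0, -1.0]]
wrist_force: [-0.1, -0.5, 0.7]
opening: 0.529
```

Request:
{"name": "servo_tool", "arguments": {
  "moves": [
    [0,0,0,0.1,0,0.6,4.5],
    [0,0,0,0,0,0,4.5],
    [0,0,0,0,0,0,4.5],
    [0,0,0,0,0,0,0],
    [0,0,0,0,0,0,0],
    [0,0,0,0,0,0,0],
    [0,0,0,0,0,0,0],
    [0,0,0,0,0,0,0],
    [0,0,0,0,0,0,0]
  ],
  "force": 50
}}

```text
time: 47.4
tool_pos: [617.3, -127.2, 43.6]
tcp_rot: [[-0.988, 0.152, 0.0], [0.152, 0.988, 0.0], [-0.0, 0.0, -1.0]]
wrist_force: [0.4, 1.7, 1.8]
opening: 0.178
```

Request:
{"name": "servo_tool", "arguments": {
  "moves": [
    [0,0,0,0,0,0.3,0],
    [0,0,0,0,0,0.4,0],
    [0,0,0,0,0,0.4,0],
    [0,0,0,0,0,0.3,0],
    [0,0,0,0,0,0,0],
    [0,0,0,0,0,0,0],
    [0,0,0,0,0,0,0]
  ]
}}

```text
time: 48.1
tool_pos: [617.6, -127.4, 31.5]
tcp_rot: [[-0.988, 0.152, 0.001], [0.152, 0.988, 0.001], [-0.001, 0.001, -1.0]]
wrist_force: [-6.5, 3.2, 19.6]
opening: 0.177
```

Request:
{"name": "servo_tool", "arguments": {
  "moves": [
    [0,0,6,0,0,0,0],
    [0,0,8,0,0,0,0],
    [0,0,8,0,0,0,0],
    [0,0,8,0,0,0,0],
    [0,0,8,0,0,0,0],
    [0,0,8,0,0,0,0],
    [0,0,8,0,0,0,0],
    [0,0,8,0,0,0,0],
    [0,0,8,0,0,0,0],
    [0,0,0,0,0,0,0]
  ]
}}

```text
time: 49.1
tool_pos: [618.2, -126.6, 31.5]
tcp_rot: [[-0.193, 0.981, 0.001], [0.981, 0.193, 0.001], [0.001, 0.001, -1.0]]
wrist_force: [-5.4, 5.6, 19.8]
opening: 0.183
```

Request:
{"name": "servo_tool", "arguments": {
  "moves": [
    [0,0,6,0,0,0,0],
    [0,0,4,0,0,0,0],
    [0,0,3,0,0,0,0],
    [0,0,0,0,0,0,0],
    [0,0,0,0,0,0,0]
  ]
}}

```text
time: 49.6
tool_pos: [618.3, -126.6, 31.5]
tcp_rot: [[0.021, 1.0, 0.001], [1.0, -0.021, -0.0], [-0.0, 0.001, -1.0]]
wrist_force: [-6.5, 3.7, 20.8]
opening: 0.181
```

```bash
python3 - <<'E'
from h import *
im,st=snap("wrist","z_w");st=readout.state();print(st["time"],st["tool_pos"],st["tcp_rot"].round(3)[:,1],np.degrees(np.arctan2(st["tcp_rot"][1,1],st["tcp_rot"][0,1])),st["wrist_force"],st["moment"],st["opening"])
E
```

```text
49.65 [ 618.30202237 -126.61163956   31.55396041] [ 1.    -0.021  0.001] -1.1969548600012754 [-6.03635219  2.83180059 21.22288128] [0.74267284 1.3324933  3.01051647] 0.17779410705742305
```

View pics/z_w.png

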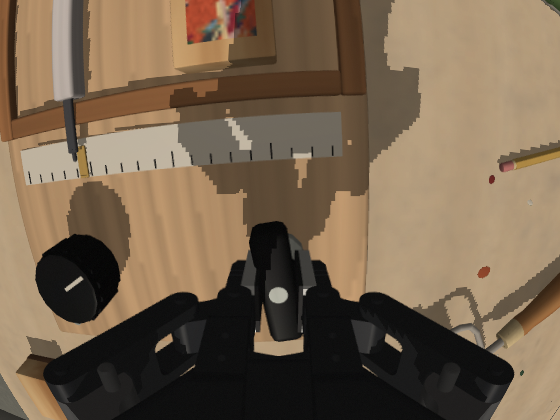

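Request:
{"name": "servo_tool", "arguments": {
  "moves": [
    [0,0,0,0,0,-0.1,2.5],
    [0,0,0,0,0,0,4],
    [0,0,0,0,0,0,4],
    [0,0,0,0,0,0,4],
    [0,0,0,0,0,-2,4],
    [0,0,0,0,0,-4,4],
    [0,0,0,0,0,-4,6],
    [0,0,0,0,0,-3,6],
    [0,0,0,0,0,0,6],
    [0,0,0,0,0,0,6]
  ]
}}

```text
time: 50.65
tool_pos: [617.5, -127.4, 160.8]
tcp_rot: [[0.031, 1.0, 0.001], [1.0, -0.031, 0.0], [0.0, 0.001, -1.0]]
wrist_force: [0.1, -0.3, 0.3]
opening: 0.702
```

```bash
python3 - <<'E'
from h import *
im,st=snap("wrist","A_w");st=readout.state();print(st["time"],st["tool_pos"],st["wrist_force"])
E
```

```text
50.7 [ 616.70068425 -127.10132308  159.63303106] [-0.57119363  0.28034692 -0.03366669]
```

View pics/A_w.png

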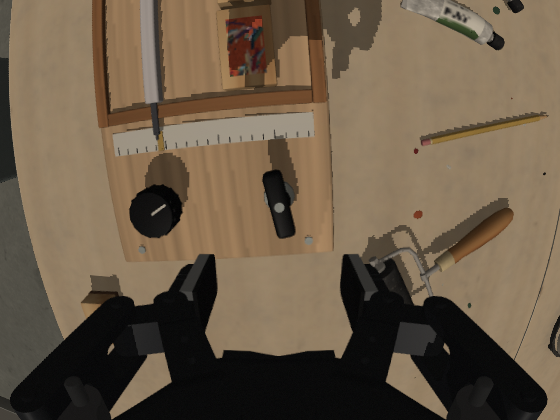

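```bash
python3 - <<'E'
from h import *
im=cv2.imread("pics/A_w.png")
cv2.imwrite("pics/A_crop.png",cv2.convertScaleAbs(cv2.resize(im[160:245,245:315],None,fx=7,fy=7,interpolation=cv2.INTER_CUBIC),alpha=2.0))
cv2.imwrite("pics/A_crop2.png",cv2.resize(im[95:160,130:195],None,fx=8,fy=8,interpolation=cv2.INTER_CUBIC))
E
```

```text
(no output)
```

View pics/A_crop.png

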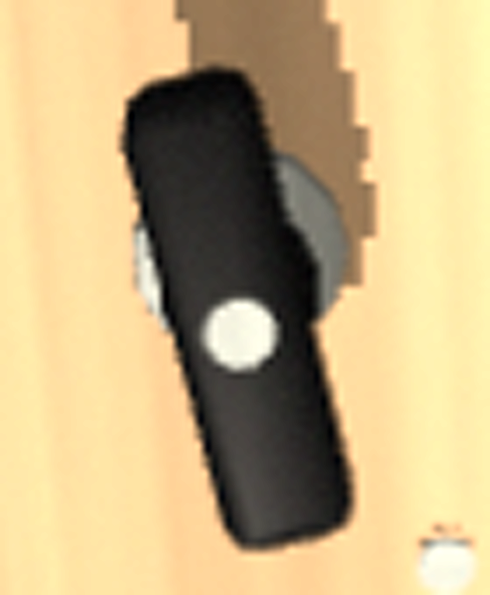

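View pics/A_crop2.png

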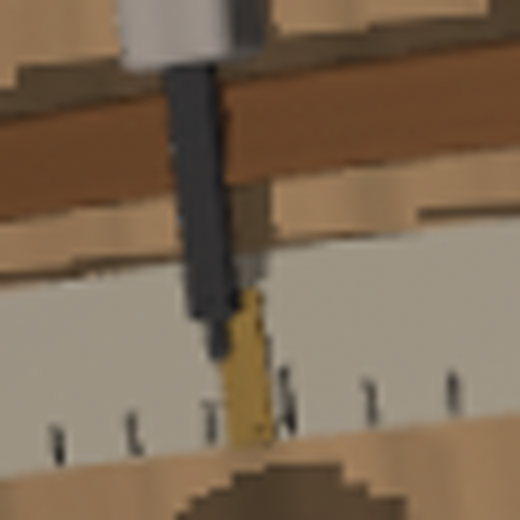

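```bash
python3 - <<'E'
from h import *
st=readout.state()
g=lambda u,v:[u/7+245,v/7+160]
for z in (56,68):
    w=p2w("wrist",[g(165,280),g(225,520),g(318,340),g(350,480),g(240,334)],z,st)
    for a,b in((0,1),(2,3)):
        d=w[b]-w[a];print(z,np.degrees(np.arctan2(d[1],d[0])))
    print(w[4])
pm([130+217/8,95+357/8],[130+247/8,95+367/8])
im,_=snap("side","B_side")
cv2.imwrite("pics/B_side_c.png",cv2.resize(im[190:380,160:350,::-1],None,fx=3.1,fy=3.1,interpolation=cv2.INTER_CUBIC))
E
```

```text
56 -78.63091367954966
56 -78.74262715332863
[ 616.29327641 -127.52688965   56.        ]
68 -78.6309136795497
68 -78.7426271533289
[ 616.36634574 -124.01303395   68.        ]
ptr [509.2 -70.3  24. ] mark [509.5 -72.3  15.5] dx 0.25107793359815983 dy -1.9248535521854158 deg 1.9180941232053985
```

View pics/B_side_c.png

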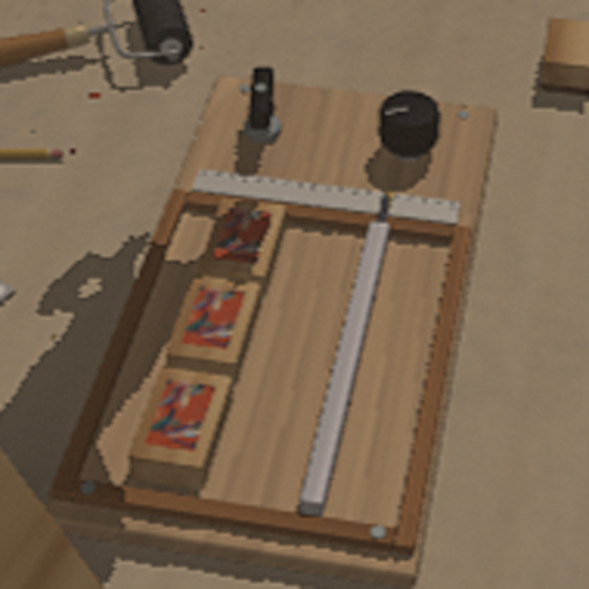

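```bash
python3 - <<'E'
from h import *
plan([616.8,-127.3,70],11.3,4)
E
```

```text
n 2 total rot [ -0.1  -0.  -13.1] shift tool now [-0.04  0.08  8.9 ] shift tool final [-0.05  0.05  8.9 ]
[[-0.1,-0.0,-6.5,-0.02,0.04,4.45,4],[-0.1,-0.0,-6.5,-0.02,0.03,4.45,4]]
```

Request:
{"name": "servo_tool", "arguments": {
  "moves": [
    [0,0,-6.5,0,0,2,4],
    [0,0,-6.5,0,0,4,4],
    [0,0,0,0,0,4,4],
    [0,0,0,0,0,2,4],
    [0,0,0,0,0,0,4],
    [0,0,0,0,0,0,4],
    [0,0,0,0,0,0,4]
  ]
}}

```text
time: 51.45
tool_pos: [618.1, -128.0, 41.5]
tcp_rot: [[-0.195, 0.981, 0.002], [0.981, 0.195, -0.001], [-0.001, 0.001, -1.0]]
wrist_force: [0.6, 0.9, 0.4]
opening: 0.469
```

Request:
{"name": "servo_tool", "arguments": {
  "moves": [
    [0,0,0,0,0,0.8,4],
    [0,0,0,0,0,0,4],
    [0,0,0,0,0,0,4],
    [0,0,0,0,0,0,0],
    [0,0,0,0,0,0,0],
    [0,0,0,0,0,0,0],
    [0,0,0,0,0,0,0],
    [0,0,0,0,0,0,0],
    [0,0,0,0,0,0,0]
  ],
  "force": 110
}}

```text
time: 52.35
tool_pos: [618.1, -127.3, 33.1]
tcp_rot: [[-0.195, 0.981, 0.002], [0.981, 0.195, 0.0], [-0.0, 0.001, -1.0]]
wrist_force: [0.1, 0.4, 5.3]
opening: 0.162
```

```bash
python3 - <<'E'
from h import *
st=readout.state();print(st["tool_pos"],np.degrees(np.arctan2(st["tcp_rot"][1,1],st["tcp_rot"][0,1])),st["wrist_force"],st["moment"],st["opening"])
E
```

```text
[ 618.05009633 -127.34345706   33.11335655] 11.254558361273759 [0.08070914 0.40429621 5.25087918] [ 0.20115454 -0.1338893   0.23648258] 0.1615048767802593
```

Turn in small steps, reading the moment.

Request:
{"name": "servo_tool", "arguments": {
  "moves": [
    [0,0,0,0,0,0.1,0],
    [0,0,2,0,0,0,0],
    [0,0,2,0,0,0,0],
    [0,0,0,0,0,0,0],
    [0,0,0,0,0,0,0]
  ]
}}

```text
time: 52.85
tool_pos: [618.1, -127.4, 33.0]
tcp_rot: [[-0.129, 0.992, 0.001], [0.992, 0.129, -0.0], [-0.0, 0.001, -1.0]]
wrist_force: [-1.9, 1.6, 11.9]
opening: 0.166
```

```bash
python3 - <<'E'
from h import *
st=readout.state();print(st["tool_pos"],np.degrees(np.arctan2(st["tcp_rot"][1,1],st["tcp_rot"][0,1])),st["wrist_force"],st["moment"],st["opening"])
E
```

```text
[ 618.12051383 -127.36689602   33.035655  ] 7.4398126393725486 [-1.91611791  1.61923397 11.90271416] [0.21912635 0.49502542 1.24986782] 0.16649807639330458
```

Request:
{"name": "servo_tool", "arguments": {
  "moves": [
    [0,0,2,0,0,0,0],
    [0,0,2,0,0,0,0],
    [0,0,0,0,0,0,0],
    [0,0,0,0,0,0,0]
  ]
}}

```text
time: 53.25
tool_pos: [618.2, -127.3, 33.1]
tcp_rot: [[-0.063, 0.998, 0.001], [0.998, 0.063, -0.001], [-0.001, 0.001, -1.0]]
wrist_force: [-1.3, 0.4, 12.4]
opening: 0.164
```

```bash
python3 - <<'E'
from h import *
st=readout.state();print(st["tool_pos"],np.degrees(np.arctan2(st["tcp_rot"][1,1],st["tcp_rot"][0,1])),st["wrist_force"],st["moment"],st["opening"])
E
```

```text
[ 618.20532436 -127.30467319   33.06164282] 3.617544269068968 [-1.29296118  0.40287797 12.41712399] [0.16817279 0.52758346 2.25615316] 0.16379811790447593
```

Request:
{"name": "servo_tool", "arguments": {
  "moves": [
    [0,0,0,0,0,0,2.5],
    [0,0,0,0,0,0,4],
    [0,0,0,0,0,0,4],
    [0,0,0,0,0,-2,4],
    [0,0,0,0,0,-4,4],
    [0,0,0,0,0,-4,6],
    [0,0,0,0,0,-3,6],
    [0,0,0,0,0,0,6],
    [0,0,0,0,0,0,6],
    [0,0,0,0,0,0,6]
  ]
}}

```text
time: 54.25
tool_pos: [616.1, -126.9, 159.9]
tcp_rot: [[-0.056, 0.998, -0.003], [0.998, 0.056, 0.001], [0.001, -0.003, -1.0]]
wrist_force: [-0.5, 0.5, 0.1]
opening: 0.7
```

```bash
python3 - <<'E'
from h import *
im,st=snap("wrist","C_w");st=readout.state();print(st["time"],st["tool_pos"],np.degrees(np.arctan2(st["tcp_rot"][1,1],st["tcp_rot"][0,1])))
cv2.imwrite("pics/C_crop.png",cv2.convertScaleAbs(cv2.resize(im[160:245,245:315,::-1],None,fx=7,fy=7,interpolation=cv2.INTER_CUBIC),alpha=2.0))
E
```

```text
54.3 [ 615.98918366 -126.99688997  159.68762786] 3.2254591308307674
```

View pics/C_crop.png

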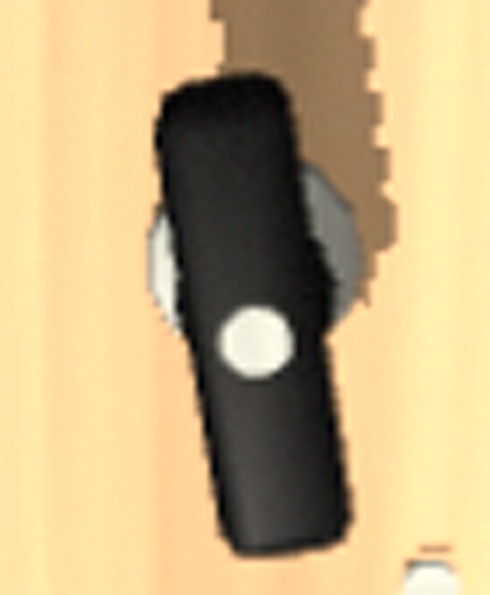

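Request:
{"name": "servo_tool", "arguments": {
  "moves": [
    [0,0,0,0,0,-3,6],
    [0,0,0,-1,-1,-3,6],
    [0,0,0,-4,-2,-2,6],
    [0,0,0,-4,-2,0,6],
    [0,0,0,-4,-2,0,6],
    [0,0,0,-4,-2,0,6],
    [0,0,0,-4,-1,0,6],
    [0,0,0,-2,0,0,6],
    [0,0,0,0,0,0,6],
    [0,0,0,0,0,0,6]
  ]
}}

```text
time: 55.3
tool_pos: [529.7, -362.4, 239.9]
tcp_rot: [[-0.055, 0.998, -0.002], [0.998, 0.055, 0.001], [0.002, -0.002, -1.0]]
wrist_force: [0.1, -0.0, -0.6]
opening: 0.703
```

```bash
python3 - <<'E'
from h import *
im,st=snap("top","D_t");st=readout.state();print(st["time"],st["tool_pos"])
cv2.imwrite("pics/D_crop.png",cv2.resize(im[145:275,80:300,::-1],None,fx=3.6,fy=3.6,interpolation=cv2.INTER_CUBIC))
im,st=snap("side","D_s")
E
```

```text
55.35 [ 530.34474397 -361.33501576  240.03848901]
```

View pics/D_crop.png

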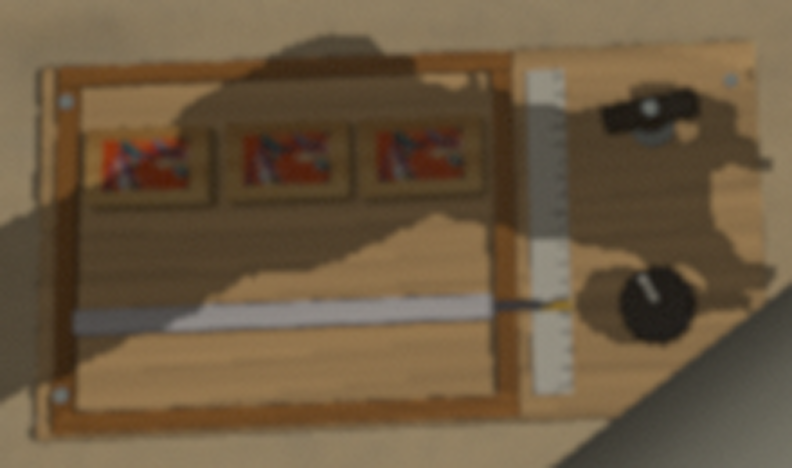

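View pics/D_s.png

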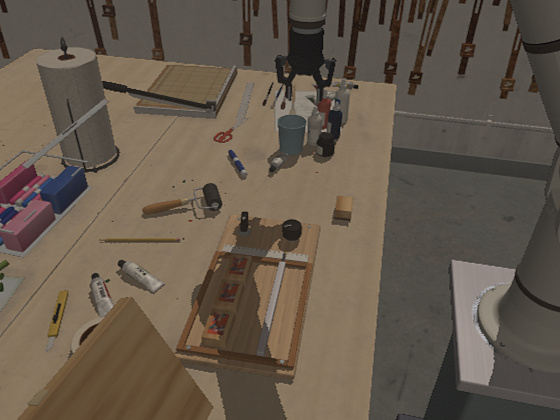

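View pics/D_t.png

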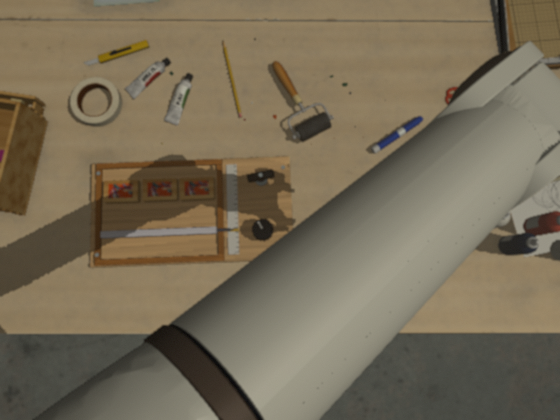

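```bash
python3 -c "
from station import ticket; print(ticket.close_job())"
```

```text
the job is handed in; nothing more can be done
None
```

The printing jig is ready, and I handed the job in at about 55 s of the 208 s allowed.

- **Sanding block:** it lies right way up on the table, clear of the board, in front of its right edge.
- **Printing blocks:** all three that were present lie flat, side by side, in the far half of the bed. One was knocked aside early on, so I located it again before picking it up. The gaps between blocks, and from the right block to the rim, are only about 5–10 mm.
- **Pointer:** I turned the adjusting knob about 310° plus a 20° correction. The last close measurement before locking put the pointer 0.05 mm from the middle of the mark. After the lock's first turn it was 0.25 mm off, and the final top picture still shows it over the mark.
- **T-knob:** I pushed it down 12.1 mm, where about 20 N of resistance showed it was home. I then turned it clockwise to a firm stop at about 3 N m.

**Disagreement on the lock turn:** pictures show the T-knob bar moved only about 70°, against the 80° I expected. I gripped it again and turned further. The resistance rose steadily and the bar did not move, so it is at its stop. Its final angle is 80° from the jig's axis, so it seems to have started about 10° in.

The last side and top pictures show the paint tube and the other things undisturbed, where the arm did not hide them. No check failed.

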